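Load the indexing carousel with turned cabinet feet in number order

TASK

Load the turned cabinet feet that stand in the plywood board into the drilling carousel, each upright and fully home in the pocket of its own colour, in number order (red one dot, yellow two, green three, blue four, white five; some may be missing, skip those). Load each foot only while its own pocket is stopped at the brass pointer: to index, lift the black knob's sprung plunger, turn the plate, and let the plunger drop home. When all are in, index on until the orange parking pad is at the pointer with the plunger home, let go, and leave the plain unpainted foot and the other things on the bench alone.

Things in the scene. Friction and masses are not known exactly. Their poses are not given: they have to be found in the camera images.
- foot_red: turned beech cabinet foot number 1, standing in a hole of the plywood board; top 16 mm painted red, 1 dot on its top face. Lower body 33 mm across, 44 mm high, lower edge chamfered 3 mm (28 mm across the bottom); neck above 28 mm across, 44 to 70 mm up: grip there. 42 to 84 g. Origin: centre of the underside; z up its axis. May be absent (None)
- foot_yellow: turned beech cabinet foot number 2, standing in a hole of the plywood board; top 16 mm painted yellow, 2 dots on its top face. Lower body 33 mm across, 44 mm high, lower edge chamfered 3 mm (28 mm across the bottom); neck above 28 mm across, 44 to 70 mm up: grip there. 42 to 84 g. Origin: centre of the underside; z up its axis. May be absent (None)
- foot_green: turned beech cabinet foot number 3, standing in a hole of the plywood board; top 16 mm painted green, 3 dots on its top face. Lower body 33 mm across, 44 mm high, lower edge chamfered 3 mm (28 mm across the bottom); neck above 28 mm across, 44 to 70 mm up: grip there. 42 to 84 g. Origin: centre of the underside; z up its axis. May be absent (None)
- foot_blue: turned beech cabinet foot number 4, standing in a hole of the plywood board; top 16 mm painted blue, 4 dots on its top face. Lower body 33 mm across, 44 mm high, lower edge chamfered 3 mm (28 mm across the bottom); neck above 28 mm across, 44 to 70 mm up: grip there. 42 to 84 g. Origin: centre of the underside; z up its axis. May be absent (None)
- foot_white: turned beech cabinet foot number 5, standing in a hole of the plywood board; top 16 mm painted white, 5 dots on its top face. Lower body 33 mm across, 44 mm high, lower edge chamfered 3 mm (28 mm across the bottom); neck above 28 mm across, 44 to 70 mm up: grip there. 42 to 84 g. Origin: centre of the underside; z up its axis. May be absent (None)
- pocket_red (a point): centre of the floor of the red pocket, an upright red cup on the dark turning plate, 1 white dot beside it. Floor 35 mm, rim 66 mm above the bench; outer diameter 43 to 49 mm, inner 35 mm, flaring to 41 mm over the top 10 mm; 78 mm from the carousel's axis. At the pointer when joint carousel reads 1.047
- pocket_yellow (a point): centre of the floor of the yellow pocket, an upright yellow cup on the dark turning plate, 2 white dots beside it. Floor 35 mm, rim 66 mm above the bench; outer diameter 43 to 49 mm, inner 35 mm, flaring to 41 mm over the top 10 mm; 78 mm from the carousel's axis. At the pointer when joint carousel reads 2.094
- pocket_green (a point): centre of the floor of the green pocket, an upright green cup on the dark turning plate, 3 white dots beside it. Floor 35 mm, rim 66 mm above the bench; outer diameter 43 to 49 mm, inner 35 mm, flaring to 41 mm over the top 10 mm; 78 mm from the carousel's axis. At the pointer when joint carousel reads 3.142
- pocket_blue (a point): centre of the floor of the blue pocket, an upright blue cup on the dark turning plate, 4 white dots beside it. Floor 35 mm, rim 66 mm above the bench; outer diameter 43 to 49 mm, inner 35 mm, flaring to 41 mm over the top 10 mm; 78 mm from the carousel's axis. At the pointer when joint carousel reads 4.189
- pocket_white (a point): centre of the floor of the white pocket, an upright white cup on the dark turning plate, 5 white dots beside it. Floor 35 mm, rim 66 mm above the bench; outer diameter 43 to 49 mm, inner 35 mm, flaring to 41 mm over the top 10 mm; 78 mm from the carousel's axis. At the pointer when joint carousel reads 5.236
- park_pad (a point): orange flat round pad, 44 mm across, on the turning plate, 78 mm from its axis: the parking station, with no pocket. At the pointer when joint carousel reads 6.283 (the last stop; also at 0)
- load_mark (a point): point fixed in space where the centre of the floor of the pocket being loaded stands: 35 mm above the bench, 78 mm from the carousel's axis towards the brass pointer (41 mm high, some 50 mm further out, on the robot's side). The carousel's blue base is a fixed disc 248 mm across, 12 mm high; its turning plate is 230 mm across, 24 to 32 mm above the bench
- knob_grip (a point): centre of the black hexagonal plunger knob on the carousel's axis: 36 mm across flats, 30 mm high, centre 110 mm above the bench when home. Its x axis and the directions at 60 and 120 degrees to it are square to its flats (close the fingers along one). Lifting it lifts the plunger, turning it turns the plate. Below it an arm 41 to 53 mm high, 44 mm long, holds the locking pin
- carousel (a joint): angle of the turning plate, rad, growing counter-clockwise seen from above. Stops every 1.047: 0 orange pad, 1.047 red, 2.094 yellow, 3.142 green, 4.189 blue, 5.236 white, 6.283 orange pad again; limits -0.1 and 6.383. Starts between the stops 0 and 1.047. Turns freely (0.04 N m) with the plunger lifted; locked, with up to 0.03 rad of play, when it is home
- plunger (a joint): height of the sprung plunger, m: 0 home (pin in its hole), 0.022 fully lifted. Spring and weight push it down with 6.5 to 9 N. Lift it more than 0.010 to turn the plate; let go between stops it rests at about 0.009 on the locking ring (as at the start); let go within 0.1 rad of a stop it drops home and centres the plate
- board: loose plywood holding board, 185 x 270 x 26 mm, 0.9 kg, lying on the bench; six holes 35 mm in diameter and 18 mm deep (their floors 8 mm above the bench) in two rows of three, 85 mm apart both ways, in which the feet stand at the start, in any order. Origin: centre of its underside; x and y along its sides, the 270 mm side along y
- plain_foot: bystander: an unpainted turned foot of the same shape (33 mm, 70 mm high); stands in the board too; not part of the job. Origin: centre of its underside
- tape: bystander: yellow tape measure, 65 x 32 x 62 mm. Origin: centre of its underside
- driver: bystander: screwdriver lying on the bench
- hammer: bystander: hammer lying on the bench
- tin: bystander: green tin, 72 mm across, 75 mm high. Origin: centre of its underside
- glue: bystander: white glue bottle, 56 mm across, 95 mm high. Origin: centre of its underside
Things that resemble listed ones, but are neither listed nor needed, are in the scene too. What is shaped like the foot_green but purple or turquoise is not meant.

How it is judged:
By the outcome, as a careful person would: the job done as asked, in the order asked, and still so for the second after the job is handed in, with the robot touching nothing.
Of foot_red, foot_yellow, foot_green, foot_blue, foot_white only 3 to 5 are there at a start; the rules pass over those that are not, and their reading is None.
At some moment in a run one of board may be knocked a few centimetres aside while the robot is not near it.
Once in a run the grip may slacken for a moment while it holds something.
It also fails if it takes over 210 s, if anything falls off the work surface, if the arm or the gripper's body presses on something with over 40 N, if the wrist force passes 120 N, or if a joint passes its speed limit or range.

ROBOT

A 6-joint arm with a two-finger parallel gripper is mounted at the origin on the work surface. World frame = base frame: x ahead of the robot, y to its left, z up, the work surface at z = 0. Lengths are in mm, angles in rad, forces in N, time in s.
With the tool pointing down it reaches from about 300 to 875 mm from the base axis. Payload 6.4 kg.
Tool frame: the origin (TCP) lies at the very end of the fingers, on their centre line; the grasp point (between the pads) lies 19 mm behind it (env.grasp_offset is the distance from the TCP to the grasp point, in mm); z points along the fingers, y is the line along which they close (so a half turn about z gives the same grasp; the last joint's range is limited). The gripper opens to 85 mm and grips with 20 to 120 N. Pads are 22 mm wide; open, the fingers measure 114 mm over their backs; the gripper's body (76 mm by 85 mm) begins 54 mm behind the grasp point. The pads swing forward as they close: fully open they stand 13 mm farther back than shut.
Start: joints at [-1.333, 0.181, 1.607, -0, 1.354, -0.206], TCP at [246.908, -519.305, 231.288] pointing down, gripper open.
Joint ranges: [-2.99, 2.99], [-0.89, 2.07], [0.3, 2.58], [-1.14, 4.28], [0, 2.63], [-3.12, 3.12]. Speed limits (rad/s): [2.57, 2.57, 3.01, 3.14, 3.14, 3.14].

INTERFACE

Orientations are given as a rotation vector (axis times angle).
In Python, from station import env gives the robot as it stands.
- The arm moves only by the tool arm_command, never from a script. Its argument "commands" is a list of rows, each an object with "translation": the shift along the world's x, y, z normalised to -1 to 1, where 1 is 0.2 m, a list of three; "twist": the turn about the world's z normalised to -1 to 1, where 1 is pi rad; "claw": the opening, from -1 (shut) to 1 (fully open). A call has 1 to 12 rows; each row is the pose to reach, as a shift and turn from the pose commanded when the call began, turning the shorter way round; what a row does not reach only later rows make up. A row lasts 1/8 s, in which the tool goes at most 62.5 mm and 10.7 degrees, less where a joint would pass 70% of its speed; a pose out of reach is approached as far as the arm can. A call with a number of a shift or a turn outside -1 to 1 is refused whole. A call with a gripper value outside its range is refused whole. The fingers move at their own pace and stop on an object; "force" is the grip in N (left out, the last holds). Time passes only in rows, so rows that repeat a pose let the fingers close. It gives the time, the measured TCP pose, the force, the opening and the grip force at its end, in the units of the state.
- env.get_state(): the state, without advancing time (a new reading comes with each control period).
- env.grab_frame(name): name is "scene" or "top" or "wrist"; returns a dict with "img" (400x640x3 uint8, red, green, blue), "fx", "fy", "cx", "cy" (pixels), "R" (3x3) and "t" (3): a world point X has camera coordinates R X + t. Camera axes: x right, y down, z forward; pixel columns grow to the right and rows downward; lengths in mm; the calibration is good to about 2 mm. A picture is of the moment at which its call begins. There is no depth.
- env.hand_in(): hands the job in; it is judged then, once.
Trained networks look in the newest picture that a camera, given by its name, has taken for a name from the list of things; names that differ only in an ending like _2 or _b are one class to them, and where a whole thing is asked for, a point or a joint stands for the part that bears it (a point fixed in the world has none). Each returns a list of dicts, best first, with "p" (0 to 1); they miss things now and then, are a little off and sometimes report something else, mostly with a low value. They report only what shows in the picture. A call takes as long as a camera call. They do not tell look-alikes from the thing itself.
- env.spot_in(camera, label): "xyz" ([x, y, z] in mm, in the coordinates of the camera as it stood for that picture, good to about 4 mm: the middle of the surface that is visible of it).
- env.cut_out(camera, label): "pixels" (400x640 bool, what is visible of it).
The state is a dict: "clock": time; "qpos": joint angles; "qvel": joint speeds; "joint_torque": joint torques, N m; "ee_pos": TCP position; "tcp_rot": TCP orientation; "contact_force": force on the tool from outside, world axes, zero at the start; "ft_torque": the same for the moment, N m; "grip_width": opening from 0.0 (shut) to 1.0 (fully open); "grip_force": force on a finger pad.
Only numpy, scipy, OpenCV 4.12 (cv2) and the standard library are available. Lean on these libraries where they do the work, as an engineer would, in place of code of your own. Each camera call takes 0.05 s, during which the arm holds its last target. There are 200 camera calls.

## Working session

There is one attempt and no reset: what is moved stays moved. The work goes in short steps, Python scripts to look and compute and a tool call to move; the robot and the scene stay as the last step left them, time stands still between calls to the robot, and variables do not carry over. Pictures are saved under pics/ and viewed, at most 14 in all, crops included, and the job is handed in when it is done.

Besides the shell and the picture viewer there is one more tool, called after "Request:" by a JSON object that holds its "api" and its "payload". arm_command: Moves the arm, as the interface text tells. Scaled input: -1 to 1 covers 0.2 m each way for a shift and pi rad each way for a turn. Its arguments: {"type":"object","properties":{"commands":{"type":"array","items":{"type":"object","properties":{"translation":{"type":"array","items":{"type":"number"}},"twist":{"type":"number"},"claw":{"type":"number"}}}},"force":{"type":"number"}},"required":["commands"]}

```bash
mkdir -p pics; cat > h.py <<'E'
from station import env
import numpy as np, cv2
def world(f,p): return f["R"].T@(np.array(p)-f["t"])
def ray(f,u,v,z):
    d=f["R"].T@np.array([(u-f["cx"])/f["fx"],(v-f["cy"])/f["fy"],1]); c=-f["R"].T@f["t"]
    return c+d*(z-c[2])/d[2]
def px(f,X):
    c=f["R"]@np.array(X,float)+f["t"]; return np.round([f["fx"]*c[0]/c[2]+f["cx"],f["fy"]*c[1]/c[2]+f["cy"]],1)
def save(f,n,crop=None,s=1):
    im=f["img"]
    if crop: a,b,c,d=crop; im=im[b:d,a:c]
    cv2.imwrite("pics/"+n,cv2.resize(im,None,fx=s,fy=s,interpolation=cv2.INTER_CUBIC)[:,:,::-1])
E
python3 - <<'E'
from h import *
for c in ("top","scene"):
    f=env.grab_frame(c); save(f,c+"1.png",s=1.25)
    print(c,np.round(-f["R"].T@f["t"]),f["fx"])
    for l in ["foot_red","foot_yellow","foot_green","foot_blue","foot_white","plain_foot","board","pocket_red","pocket_yellow","pocket_green","pocket_blue","pocket_white","park_pad","knob_grip"]:
        print(l,[(round(r["p"],2),np.round(world(f,r["xyz"])).tolist(),px(f,world(f,r["xyz"])).tolist()) for r in env.spot_in(c,l)])
print(env.get_state())
E
```

```text
top [ 344.   79. 1270.] 392.44634169107786
foot_red []
foot_yellow [(0.49, [546.0, -184.0, 84.0], [398.0, 206.8])]
foot_green [(0.59, [540.0, -269.0, 75.0], [425.0, 205.5]), (0.46, [676.0, -380.0, 54.0], [448.9, 161.5])]
foot_blue [(0.66, [460.0, -353.0, 75.0], [456.9, 227.0]), (0.28, [465.0, -185.0, 77.0], [402.7, 232.8])]
foot_white [(0.68, [573.0, 111.0, 29.0], [303.1, 214.2]), (0.62, [467.0, -184.0, 75.0], [402.2, 232.2])]
plain_foot [(0.5, [542.0, -354.0, 61.0], [450.2, 202.2]), (0.15, [789.0, -26.0, 74.0], [336.1, 140.7])]
board [(0.51, [578.0, 116.0, 132.0], [299.3, 206.4])]
pocket_red [(0.63, [573.0, 112.0, 35.0], [302.6, 213.9])]
pocket_yellow [(0.89, [571.0, 111.0, 32.0], [302.9, 214.6])]
pocket_green [(0.78, [571.0, 113.0, 33.0], [302.3, 214.7])]
pocket_blue [(0.77, [577.0, 114.0, 33.0], [301.9, 212.9])]
pocket_white [(0.56, [572.0, 114.0, 30.0], [301.9, 214.5])]
park_pad [(0.64, [572.0, 114.0, 30.0], [302.0, 214.6])]
knob_grip [(0.49, [577.0, 118.0, 134.0], [298.7, 206.8])]
scene [1306. -524.  686.] 427.68371978494116
foot_red [(0.82, [478.0, -278.0, 54.0], [176.9, 246.7]
[... 1230 characters left out ...]
ock': 1.5, 'qpos': array([-1.33328140e+00,  1.80798047e-01,  1.60699310e+00,  5.03609156e-06,
        1.35379472e+00, -2.06307016e-01]), 'qvel': array([-1.00819127e-03, -4.16400948e-04, -1.05499170e-03,  1.15582279e-03,
       -4.04148150e-05, -1.13423992e-03]), 'joint_torque': array([-3.03588140e-04, -4.44839180e+01, -3.51677155e+01, -3.12318225e-04,
        7.95612268e-04, -7.62491425e-06]), 'ee_pos': array([ 246.92002234, -519.30535517,  231.29289454]), 'tcp_rot': array([3.06455035e+00, 6.91442979e-01, 7.89055741e-06]), 'contact_force': array([0.31882811, 0.16434425, 0.14841044]), 'ft_torque': array([0.01530663, 0.01457392, 0.01084952]), 'grip_force': 0.0, 'grip_width': 1.001594684750009}
```

View pics/scene1.png

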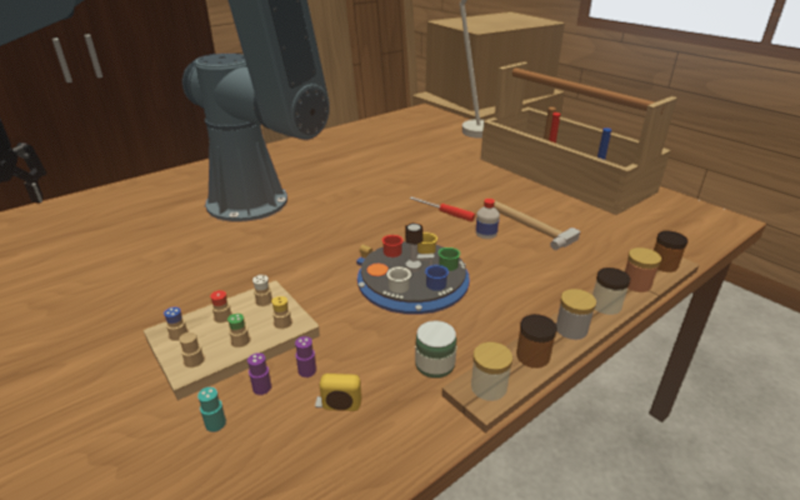

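```bash
python3 - <<'E'
from h import *
f=env.grab_frame("top"); save(f,"top2.png",(230,110,490,270),3)
E
```

```text
(no output)
```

View pics/top2.png

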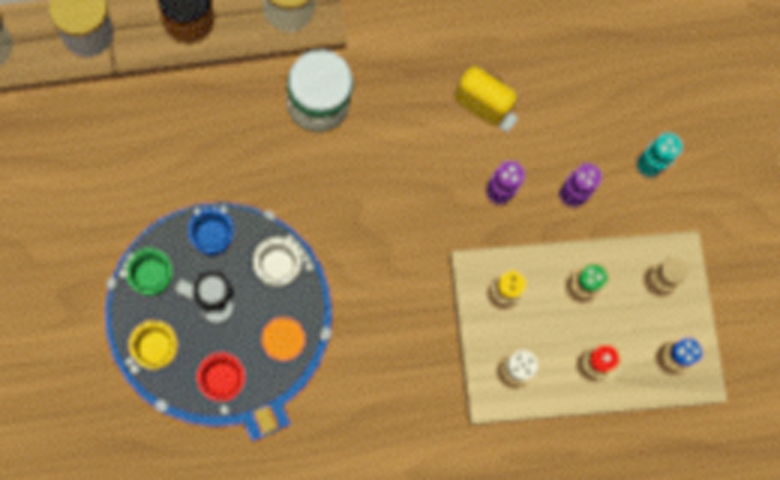

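The board holds all five painted feet. In the scene view they are blue (174,320), red (220,304), white (262,290), yellow (281,312) and green (237,328), with the plain foot at (190,350). The green candidates are the one on the board at (237,328), turquoise at (210,408) and purple at (259,372) and (305,355). Only the one on the board has a green cap and three dots, and the crop confirms it at (592,277). Brass pointer is at crop (265,419), knob at (211,292).

```bash
cat > meas.py <<'E'
from h import *
from scipy.optimize import least_squares
H={"red":(172,8),"orange":(9,19),"yellow":(22,32),"green":(50,80),"blue":(102,122)}
def blob(hsv,c,near,R=14,S=130,V=60):
    a,b=H[c]; h=hsv[...,0]; m=((h>=a)|(h<=b)) if a>b else ((h>=a)&(h<=b))
    m&=(hsv[...,1]>S)&(hsv[...,2]>V)
    vv,uu=np.mgrid[:400,:640]; m&=np.hypot(uu-near[0],vv-near[1])<R
    return uu[m].mean(),vv[m].mean(),m.sum()
def carousel(f):
    hsv=cv2.cvtColor(f["img"],cv2.COLOR_RGB2HSV); return hsv
E
python3 - <<'E'
from meas import *
f=env.grab_frame("top"); hsv=carousel(f)
C=lambda x,y:(230+x/3,110+y/3)
feet={"yellow":C(512,285),"green":C(592,277),"red":C(604,358),"blue":C(688,350)}
for k,p in feet.items():
    u,v,n=blob(hsv,k,p,7); print(k,n,np.round(ray(f,u,v,76),1))
w=(hsv[...,1]<60)&(hsv[...,2]>150); vv,uu=np.mgrid[:400,:640]
p=C(522,365); m=w&(np.hypot(uu-p[0],vv-p[1])<7); print("white",m.sum(),np.round(ray(f,uu[m].mean(),vv[m].mean(),76),1))
cups={"red":C(221,377),"yellow":C(153,345),"green":C(150,271),"blue":C(211,232)}
P={}
for k,p in cups.items():
    u,v,n=blob(hsv,k,p,10); P[k]=ray(f,u,v,58)[:2]; print("cup",k,n,np.round(P[k],1))
u,v,n=blob(hsv,"orange",C(283,340),9); P["orange"]=ray(f,u,v,34)[:2]; print(P["orange"],n)
idx={"orange":1,"red":0,"yellow":-1,"green":-2,"blue":-3}
def res(q): return np.concatenate([np.array(P[k])-q[:2]-78*np.array([np.cos(q[2]+idx[k]*np.pi/3),np.sin(q[2]+idx[k]*np.pi/3)]) for k in P])
s=least_squares(res,[570,115,np.pi]); print(s.x,np.round(s.fun,1))
b=ray(f,*C(265,419),41)[:2]; d=b-s.x[:2]; print("pointer",b,np.hypot(*d),np.arctan2(d[1],d[0]), "knob",ray(f,*C(212,290),125))
# base disc: blue ring 
a,bb=H["blue"]; m=((hsv[...,0]>=100)&(hsv[...,0]<=122)&(hsv[...,1]>110)).astype(np.uint8)
m[:170]=0; m[:, :255]=0; m[:,345:]=0
cn=max(cv2.findContours(m,0,2)[0],key=lambda c:len(c)); (x,y),r=cv2.minEnclosingCircle(cn); print("base",x,y,r,ray(f,x,y,12))
E
```

```text
yellow 77 [ 553.7 -193.4   76. ]
green 26 [ 546.6 -274.    76. ]
red 62 [ 464.6 -273.2   76. ]
blue 28 [ 459.6 -354.6   76. ]
white 81 [ 468.9 -188.9   76. ]
cup red 204 [501.4 118. ]
cup yellow 205 [545.  183.4]
cup green 167 [622.  177.9]
cup blue 180 [656.3 108.8]
[535.95025969  48.0288677 ] 165
[579.0882071  113.25950175   3.07896263] [ 0.2 -0.1  0.6  0.3 -0.2 -0.3 -0.6  0.5  0.  -0.3]
pointer [452.584729    77.35972674] 131.4987597585579 -2.865077687608834 knob [578.54002062 112.45289326 125.        ]
base 330.5 237.5 15.4435453414917 [488.39187127  33.38826659  12.        ]
```

Request:
{"api": "arm_command", "payload": {"commands": [{"translation": [0.3,0.2,0.2]},{"translation": [0.6,0.4,0.4]},{"translation": [0.9,0.7,0.6]},{"translation": [0.97,0.95,0.7]},{"translation": [0.97,0.95,0.7]},{"translation": [0.97,0.95,0.7]}]}}

```text
invalid input at $.commands[0]: expected keys translation, twist, claw
```

```bash
cat >> meas.py <<'E'
def wfeet(f,zt=78):
    """feet seen by wrist: colour caps"""
    return [(l,[(round(r["p"],2),np.round(world(f,r["xyz"]),1).tolist(),px(f,world(f,r["xyz"])).tolist()) for r in env.spot_in("wrist",l)]) for l in ["foot_red","foot_yellow","foot_green","foot_blue","foot_white"]]
E
python3 - <<'E'
from meas import *
f=env.grab_frame("wrist"); save(f,"w1.png")
s=env.get_state(); print(s["clock"],s["ee_pos"],s["tcp_rot"],np.round(-f["R"].T@f["t"],1),f["R"].round(2).tolist(),f["fx"])
for r in wfeet(f): print(r)
E
```

```text
1.65 [ 246.92602525 -519.29571387  231.29613407] [ 3.06454236e+00  6.91446598e-01 -5.25972959e-07] [ 315.8 -487.1  373.4] [[0.43, -0.9, -0.0], [-0.86, -0.41, 0.29], [-0.27, -0.13, -0.96]] 275.4846959112602
('foot_red', [])
('foot_yellow', [])
('foot_green', [])
('foot_blue', [])
('foot_white', [])
```

View pics/w1.png

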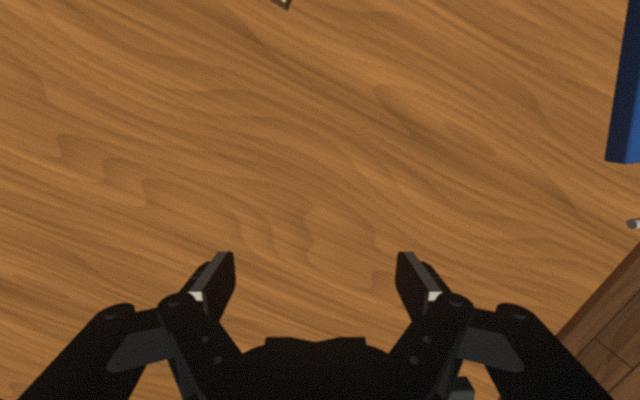

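The wrist view shows bare bench, the fingertips at (220,275) and (410,275), and nothing from the job. The command was refused because each row needs all three keys.

Request:
{"api": "arm_command", "payload": {"commands": [{"translation": [0.3,0.3,0.2],"twist": 0,"claw": 1},{"translation": [0.6,0.5,0.4],"twist": 0,"claw": 1},{"translation": [0.9,0.8,0.6],"twist": 0,"claw": 1},{"translation": [1,1,0.7],"twist": 0,"claw": 1},{"translation": [1,1,0.7],"twist": 0,"claw": 1},{"translation": [1,1,0.7],"twist": 0,"claw": 1}]}}

```text
clock: 2.65
ee_pos: [449.6, -317.1, 374.3]
tcp_rot: [3.059, 0.699, 0.005]
contact_force: [-0.0, -0.1, 0.6]
grip_width: 0.999
grip_force: 0.0
```

Request:
{"api": "arm_command", "payload": {"commands": [{"translation": [0.1,0.3,0],"twist": 0,"claw": 1},{"translation": [0.1,0.3,0],"twist": 0,"claw": 1},{"translation": [0.1,0.3,0],"twist": 0,"claw": 1}]}}

```text
clock: 3.02
ee_pos: [466.5, -259.8, 370.8]
tcp_rot: [-3.065, -0.692, 0.001]
contact_force: [-0.4, -0.5, -0.5]
grip_width: 1.001
grip_force: 0.0
```

```bash

python3 - <<'E'
from meas import *
f=env.grab_frame("wrist"); save(f,"w2.png")
s=env.get_state(); print(s["clock"],s["ee_pos"],s["tcp_rot"],np.round(-f["R"].T@f["t"],1))
for r in wfeet(f): print(r)
E
```

```text
3.075 [ 466.32508728 -260.3183941   370.79185578] [-3.06479924e+00 -6.89892147e-01  1.31400778e-03] [ 535.5 -227.6  512.9]
('foot_red', [(0.64, [468.5, -270.7, 81.0], [321.6, 169.7]), (0.27, [525.3, 72.0, 35.1], [135.5, 35.6])])
('foot_yellow', [(0.92, [557.5, -194.4, 77.2], [301.2, 93.2]), (0.31, [525.4, 86.6, 31.8], [127.5, 31.5])])
('foot_green', [(0.83, [663.8, -213.1, 69.8], [345.2, 26.5]), (0.68, [675.8, -383.4, 59.9], [448.7, 76.0]), (0.58, [654.3, -291.2, 67.7], [389.7, 60.1])])
('foot_blue', [(0.64, [467.2, -349.0, 77.4], [364.3, 190.5]), (0.33, [528.0, 84.1, 31.9], [129.5, 30.5])])
('foot_white', [(0.71, [473.8, -192.3, 76.2], [277.7, 144.7])])
```

View pics/w2.png

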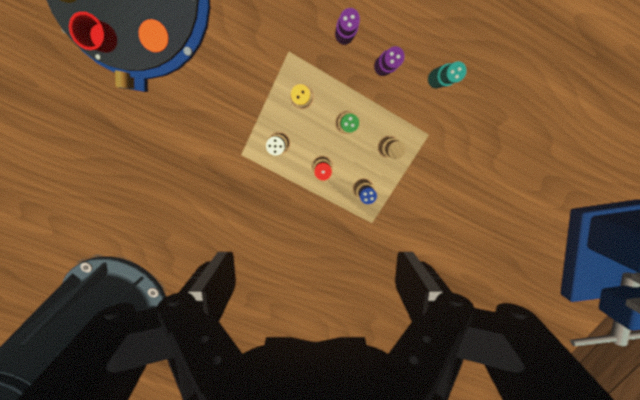

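The wrist view shows white (276,146), yellow (300,95), red (323,171), green (348,123) and blue (368,195) on the board. The plain foot is at (392,148). The purple and turquoise ones stand off the board along the top edge.

Request:
{"api": "arm_command", "payload": {"commands": [{"translation": [0.2,0.3,0],"twist": 0,"claw": 1},{"translation": [0.3,0.6,0],"twist": 0,"claw": 1},{"translation": [0.3,0.9,0],"twist": 0,"claw": 1},{"translation": [0.3,1,0],"twist": 0,"claw": 1}]}}

```text
clock: 3.82
ee_pos: [527.0, -56.8, 371.3]
tcp_rot: [-3.063, -0.695, -0.0]
contact_force: [-0.1, -0.7, -0.0]
grip_width: 1.001
grip_force: 0.0
```

Request:
{"api": "arm_command", "payload": {"commands": [{"translation": [0.1,0.3,0],"twist": 0,"claw": 1},{"translation": [0.2,0.6,0],"twist": 0,"claw": 1},{"translation": [0.25,0.85,0],"twist": 0,"claw": 1},{"translation": [0.25,0.85,0],"twist": 0,"claw": 1},{"translation": [0.25,0.85,0],"twist": 0,"claw": 1}]}}

```text
clock: 4.45
ee_pos: [576.9, 110.3, 371.0]
tcp_rot: [3.064, 0.692, -0.001]
contact_force: [0.0, -0.6, -0.3]
grip_width: 1.0
grip_force: 0.0
```

```bash

python3 - <<'E'
from meas import *
im=cv2.imread("pics/w2.png")[:,:,::-1]
hsv=cv2.cvtColor(np.ascontiguousarray(im),cv2.COLOR_RGB2HSV)
f=env.grab_frame("wrist"); save(f,"w3.png")
save(f,"w3c.png",(200,60,440,240),3)
s=env.get_state(); print(s["clock"],s["ee_pos"],s["tcp_rot"],np.round(-f["R"].T@f["t"],1))
for l in ("knob_grip","pocket_red"): print([(r["p"],world(f,r["xyz"]).round(1),px(f,world(f,r["xyz"]))) for r in env.spot_in("wrist",l)])
# board from w2 pose
g=dict(f); R=f["R"]; g["t"]=-R@np.array([535.5,-227.6,512.9])
P={"yellow":(300.5,95),"white":(275.5,146),"red":(323,172),"blue":(368.5,195),"green":(348,123)}
N={"yellow":(1,1),"green":(1,0),"white":(-1,1),"red":(-1,0),"blue":(-1,-1)}
Q={k:ray(g,*p,78)[:2] for k,p in P.items()}
print({k:v.round(1).tolist() for k,v in Q.items()})
def at(q,n): c,s_=np.cos(q[2]),np.sin(q[2]); x,y=n[0]*42.5,n[1]*85; return np.array([q[0]+c*x-s_*y,q[1]+s_*x+c*y])
s=least_squares(lambda q:np.concatenate([at(q,N[k])-Q[k] for k in Q]),[510,-270,0]); print(s.x,s.fun.round(1)); print({k:at(s.x,N[k]).round(1).tolist() for k in N})
E
```

```text
4.5 [576.92450097 109.64166424 371.11872933] [ 3.06459614e+00  6.89636391e-01 -7.12505018e-04] [645.9 142.5 513.1]
[(0.63, array([586.8, 116.2, 131.3]), array([313.9, 166.1])), (0.63, array([570.8, 495.5,  21.1]), array([97.9, 63.1]))]
[(0.81, array([587.3, 119.3,  29.8]), array([312.6, 155.3]))]
{'yellow': [554.8, -194.6], 'white': [470.8, -190.3], 'red': [465.8, -274.8], 'blue': [463.6, -358.8], 'green': [549.7, -276.1]}
[ 5.08742427e+02 -2.76274366e+02 -4.16010713e-02] [-0.1  1.5 -1.   0.7  0.5  0.3 -0.8 -0.6  1.5 -1.9]
{'yellow': [554.7, -193.1], 'green': [551.2, -278.0], 'white': [469.8, -189.6], 'red': [466.3, -274.5], 'blue': [462.7, -359.4]}
```

View pics/w3.png

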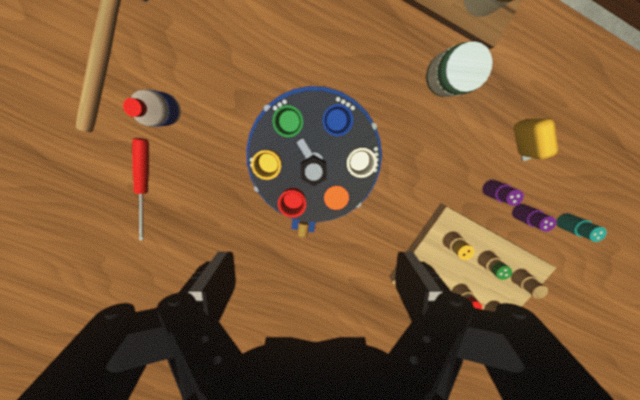

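The wrist view has the knob at (314,171), the red cup at (292,203), the orange pad at (337,198) and the pointer at (303,229).

```bash

python3 - <<'E'
from meas import *
f=env.grab_frame("wrist"); save(f,"w4.png",(280,140,350,240),6)
hsv=carousel(f); P={}
for k,p,z in (("red",(292,203),58),("yellow",(266,165),58),("green",(288,121),58),("blue",(338,121),58),("orange",(337,198),33)):
    u,v,n=blob(hsv,k,p,16); P[k]=ray(f,u,v,z)[:2]; 
idx={"orange":1,"red":0,"yellow":-1,"green":-2,"blue":-3}
def res(q): return np.concatenate([np.array(P[k])-q[:2]-78*np.array([np.cos(q[2]+idx[k]*np.pi/3),np.sin(q[2]+idx[k]*np.pi/3)]) for k in P])
s=least_squares(res,[570,115,np.pi]); print(s.x,np.round(s.fun,1))
b=ray(f,303,230,41)[:2]; d=b-s.x[:2]; print("pointer",b,np.hypot(*d),np.arctan2(d[1],d[0]), "knob",ray(f,314,171.5,130))
print(px(f,[579,113,134]))
for a in range(0,60,15): print(a,px(f,[579+50*np.cos(np.radians(a)),113+50*np.sin(np.radians(a)),134])-px(f,[579,113,134]))
E
```

```text
[580.0699615  113.09144602   3.07516274] [-1.   0.1  1.1 -0.8 -0.2  0.1 -0.5  0.2  0.6  0.4]
pointer [456.76747876  76.42458826] 128.63887712502125 -2.852547477181247 knob [579.86500597 111.68483427 130.        ]
[312.9 172.2]
0 [ 15.8 -33.2]
15 [  6.6 -36.2]
30 [ -3.1 -36.7]
45 [-12.6 -34.6]
```

View pics/w4.png

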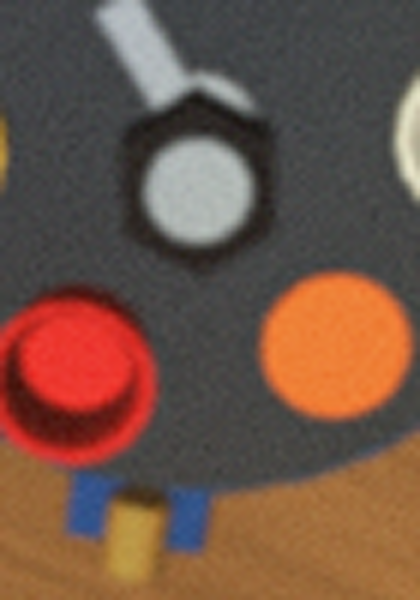

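The knob's flats face left and right in the wrist image, so the tool's y axis is already square to them. The plate needs about +20° to bring red to the pointer.

Request:
{"api": "arm_command", "payload": {"commands": [{"translation": [0.01,0.015,-0.3],"twist": 0.004,"claw": 0.4},{"translation": [0.013,0.015,-0.6],"twist": 0.004,"claw": 0.4},{"translation": [0.013,0.015,-0.9],"twist": 0.004,"claw": 0.4},{"translation": [0.013,0.015,-1],"twist": 0.004,"claw": 0.4}]}}

```text
clock: 5.15
ee_pos: [576.7, 112.5, 166.7]
tcp_rot: [-3.059, -0.708, 0.011]
contact_force: [0.2, -0.3, 0.9]
grip_width: 0.7
grip_force: 0.0
```

Request:
{"api": "arm_command", "payload": {"commands": [{"translation": [0,0,-0.2],"twist": 0,"claw": 0.4},{"translation": [0,0,-0.365],"twist": 0,"claw": 0.4},{"translation": [0,0,-0.365],"twist": 0,"claw": 0.4},{"translation": [0,0,-0.365],"twist": 0,"claw": -0.5},{"translation": [0,0,-0.365],"twist": 0,"claw": -0.5},{"translation": [0,0,-0.365],"twist": 0,"claw": -0.5},{"translation": [0,0,-0.365],"twist": 0,"claw": -0.5}], "force": 60}}

```text
clock: 6.02
ee_pos: [580.4, 114.2, 100.4]
tcp_rot: [-3.06, -0.71, -0.004]
contact_force: [-4.0, 3.8, 6.5]
grip_width: 0.411
grip_force: 60.9
```

```bash

python3 - <<'E'
from meas import *
s=env.get_state(); print(s["qpos"].round(3),s["ft_torque"].round(2))
E
```

```text
[-7.000e-03  3.620e-01  1.667e+00  1.000e-03  1.111e+00  1.108e+00] [ 0.35  0.54 -0.27]
```

Request:
{"api": "arm_command", "payload": {"commands": [{"translation": [0,0,0.045],"twist": 0,"claw": -0.5},{"translation": [0,0,0.045],"twist": 0.03,"claw": -0.5},{"translation": [0,0,0.045],"twist": 0.07,"claw": -0.5},{"translation": [0,0,0.045],"twist": 0.11,"claw": -0.5},{"translation": [0,0,0.045],"twist": 0.11,"claw": -0.5},{"translation": [0,0,0],"twist": 0.11,"claw": -0.5},{"translation": [0,0,-0.04],"twist": 0.11,"claw": -0.5},{"translation": [0,0,-0.045],"twist": 0.11,"claw": -0.5},{"translation": [0,0,-0.045],"twist": 0.11,"claw": -0.5}]}}

```text
clock: 7.15
ee_pos: [580.1, 114.7, 92.2]
tcp_rot: [-2.892, -1.227, -0.003]
contact_force: [-7.9, 6.0, 13.5]
grip_width: 0.414
grip_force: 63.6
```

Request:
{"api": "arm_command", "payload": {"commands": [{"translation": [0,0,-0.045],"twist": 0,"claw": 0.4},{"translation": [0,0,0],"twist": 0,"claw": 0.4},{"translation": [0,0,0],"twist": 0,"claw": 0.4},{"translation": [0,0,0.3],"twist": 0,"claw": 0.4},{"translation": [0,0,0.6],"twist": 0,"claw": 0.4},{"translation": [0,0,0.9],"twist": 0,"claw": 0.4},{"translation": [0,0,1],"twist": 0,"claw": 0.4},{"translation": [0,0,1],"twist": 0,"claw": 0.4},{"translation": [0,0,1],"twist": 0,"claw": 0.4}]}}

```text
clock: 8.28
ee_pos: [578.8, 113.6, 287.6]
tcp_rot: [-2.892, -1.226, 0.004]
contact_force: [-0.2, -0.4, -0.3]
grip_width: 0.701
grip_force: 0.0
```

```bash
cat >> meas.py <<'E'
IDX={"orange":1,"red":0,"yellow":-1,"green":-2,"blue":-3,"white":-4}
def plate(f,guess,axis=(579.8,113),skip=()):
    """guess: red cup angle; returns fit axis, red angle"""
    hsv=carousel(f); P={}
    for k in H:
        if k in skip: continue
        z=33 if k=="orange" else 58; a=guess+IDX[k]*np.pi/3
        p=px(f,[axis[0]+78*np.cos(a),axis[1]+78*np.sin(a),z]); 
        if not(12<p[0]<628 and 12<p[1]<388): continue
        r=f["fx"]*26/(f["R"]@np.array([*axis,z])+f["t"])[2]
        u,v,n=blob(hsv,k,p,r)
        if n>40: P[k]=ray(f,u,v,z)[:2]
    res=lambda q:np.concatenate([P[k]-q[:2]-78*np.array([np.cos(q[2]+IDX[k]*np.pi/3),np.sin(q[2]+IDX[k]*np.pi/3)]) for k in P])
    s=least_squares(res,[*axis,guess]); 
    print("plate",list(P),s.x.round(3),np.abs(s.fun).max().round(1)); return s.x
E
python3 - <<'E'
from meas import *
f=env.grab_frame("wrist"); save(f,"w5.png",(180,20,480,320),2)
q=plate(f,3.42); print("load",q[:2]+78*np.array([np.cos(q[2]),np.sin(q[2])]))
f=env.grab_frame("top");q=plate(f,3.42); print("load",q[:2]+78*np.array([np.cos(q[2]),np.sin(q[2])]))
print(env.get_state()["ee_pos"])
E
```

```text
plate ['red', 'orange', 'yellow', 'green', 'blue'] [580.447 113.183   3.419] 1.4
load [505.4286999   91.82288493]
plate ['orange', 'green'] [575.068 108.951   3.494] 8.2
load [501.8618494   82.02727174]
[578.59844188 113.58507597 287.07332405]meas.py:8: RuntimeWarning: Mean of empty slice.
  return uu[m].mean(),vv[m].mean(),m.sum()
  ret = ret.dtype.type(ret / rcount)
```

View pics/w5.png

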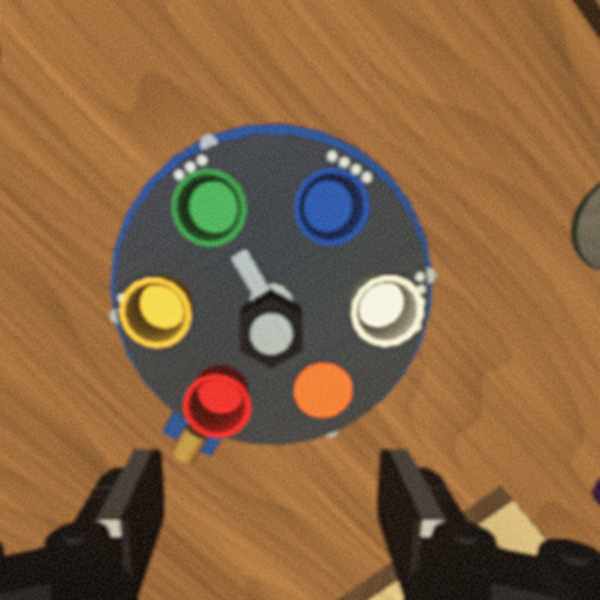

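Red's cup is now in line with the pointer in the crop: cup at (217,402), pointer at (187,445). The plate fit gives 3.419 rad, which matches the pointer direction. Next I fetch the red foot.

Request:
{"api": "arm_command", "payload": {"commands": [{"translation": [-0.14,-0.25,0],"twist": 0,"claw": 0.2},{"translation": [-0.28,-0.5,0],"twist": 0,"claw": 0.2},{"translation": [-0.42,-0.75,0],"twist": 0,"claw": 0.2},{"translation": [-0.56,-1,0],"twist": 0,"claw": 0.2}]}}

```text
clock: 8.88
ee_pos: [465.9, -87.4, 287.9]
tcp_rot: [-2.891, -1.226, 0.002]
contact_force: [1.1, -0.8, -0.4]
grip_width: 0.6
grip_force: 0.0
```

Request:
{"api": "arm_command", "payload": {"commands": [{"translation": [0,-0.3,-0.05],"twist": 0,"claw": 0.2},{"translation": [0,-0.6,-0.1],"twist": 0,"claw": 0.2},{"translation": [0,-0.85,-0.2],"twist": 0,"claw": 0.2},{"translation": [0,-0.94,-0.25],"twist": 0,"claw": 0.2},{"translation": [0,-0.94,-0.25],"twist": 0,"claw": 0.2},{"translation": [0,-0.94,-0.25],"twist": 0,"claw": 0.2}]}}

```text
clock: 9.62
ee_pos: [467.8, -272.9, 239.4]
tcp_rot: [-2.891, -1.228, -0.0]
contact_force: [1.0, -0.7, 0.3]
grip_width: 0.597
grip_force: 0.0
```

```bash
cat >> meas.py <<'E'
B=[508.7,-276.3,-0.0416]
N={"yellow":(1,1),"green":(1,0),"white":(-1,1),"red":(-1,0),"blue":(-1,-1)}
def at(q,n): c,s_=np.cos(q[2]),np.sin(q[2]); x,y=n[0]*42.5,n[1]*85; return np.array([q[0]+c*x-s_*y,q[1]+s_*x+c*y])
def caps(f,left,b=B,z=77):
    """cap centres of the feet left in the board near the expected board pose, and board fit"""
    hsv=carousel(f); P={}; s=env.get_state()
    for k in left:
        p=px(f,[*at(b,N[k]),z]); r=f["fx"]*22/(f["R"]@np.array([*at(b,N[k]),z])+f["t"])[2]
        if not(5<p[0]<635 and 5<p[1]<395): continue
        if k=="white":
            vv,uu=np.mgrid[:400,:640]; m=(hsv[...,1]<50)&(hsv[...,2]>140)&(np.hypot(uu-p[0],vv-p[1])<r); u,v,n=(uu[m].mean(),vv[m].mean(),m.sum()) if m.any() else (0,0,0)
        else: u,v,n=blob(hsv,k,p,r)
        if n>30: P[k]=ray(f,u,v,z-2)[:2]; print(k,n,P[k].round(1))
    if len(P)>1:
        q=least_squares(lambda q:np.concatenate([at(q,N[k])-P[k] for k in P]),b); print("board",q.x.round(3),np.abs(q.fun).max().round(1)); return q.x
E
python3 - <<'E'
from meas import *
f=env.grab_frame("wrist"); save(f,"w6.png")
caps(f,list(N)); s=env.get_state(); print(s["clock"],s["ee_pos"],s["qpos"].round(2))
f=env.grab_frame("top");plate(f,3.42);caps(f,list(N))
E
```

```text
yellow 667 [ 555.8 -192.9]
green 329 [ 550.7 -277.9]
white 525 [ 470.6 -188.8]
red 490 [ 466.5 -273.5]
blue 225 [ 462.1 -357. ]
board [ 5.08732e+02 -2.75440e+02 -5.30000e-02] 1.1
9.675 [ 468.00412915 -272.90643384  239.83458241] [-0.75  0.1   1.68  0.    1.36  0.02]
plate ['red', 'orange', 'yellow', 'green', 'blue'] [579.093 112.985   3.424] 0.6
yellow 76 [ 553.5 -193.7]
white 71 [ 469.4 -189.1]
red 68 [ 464.2 -274.1]
board [ 5.06723e+02 -2.76323e+02 -5.50000e-02] 0.4
```

View pics/w6.png

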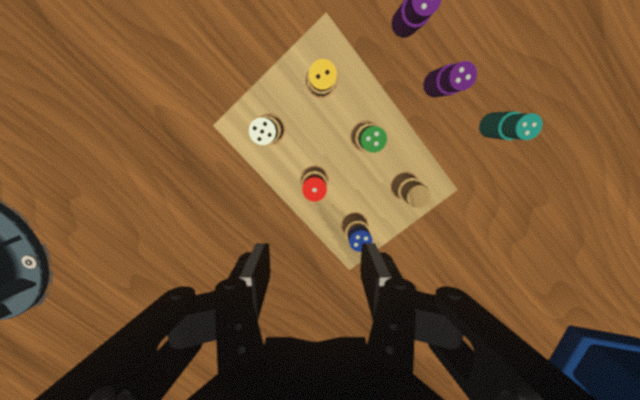

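The wrist view shows red at (314,188) just ahead of the fingers, with the board unmoved (white (264,130), yellow (322,73), green (372,138), blue (360,240)).

Request:
{"api": "arm_command", "payload": {"commands": [{"translation": [-0.008,-0.003,-0.3],"twist": 0,"claw": 0.2},{"translation": [-0.008,-0.003,-0.6],"twist": 0,"claw": 0.2},{"translation": [-0.008,-0.003,-0.8],"twist": 0,"claw": 0.2},{"translation": [-0.008,-0.003,-0.94],"twist": 0,"claw": 0.2},{"translation": [-0.008,-0.003,-0.94],"twist": 0,"claw": 0.2},{"translation": [-0.008,-0.003,-0.94],"twist": 0,"claw": -0.7},{"translation": [-0.008,-0.003,-0.94],"twist": 0,"claw": -0.7},{"translation": [-0.008,-0.003,-0.94],"twist": 0,"claw": -0.7},{"translation": [-0.008,-0.003,-0.94],"twist": 0,"claw": -0.7},{"translation": [-0.008,-0.003,-0.94],"twist": 0,"claw": -0.7}], "force": 60}}

```text
clock: 10.98
ee_pos: [467.0, -275.5, 53.3]
tcp_rot: [2.89, 1.225, 0.002]
contact_force: [-0.2, 2.1, 7.0]
grip_width: 0.31
grip_force: 59.1
```

Request:
{"api": "arm_command", "payload": {"commands": [{"translation": [0,0,0.15],"twist": 0,"claw": -0.7},{"translation": [0,0,0.35],"twist": 0,"claw": -0.7},{"translation": [0,0,0.6],"twist": 0,"claw": -0.7},{"translation": [0,0.1,0.75],"twist": 0,"claw": -0.7},{"translation": [0.05,0.35,0.75],"twist": 0,"claw": -0.7},{"translation": [0.1,0.6,0.75],"twist": 0,"claw": -0.7},{"translation": [0.15,0.85,0.75],"twist": 0,"claw": -0.7},{"translation": [0.19,1,0.75],"twist": 0,"claw": -0.7}]}}

```text
clock: 11.98
ee_pos: [504.2, -72.8, 202.3]
tcp_rot: [2.891, 1.228, 0.002]
contact_force: [0.8, -0.2, -0.7]
grip_width: 0.308
grip_force: 59.9
```

Request:
{"api": "arm_command", "payload": {"commands": [{"translation": [0,0.25,0],"twist": 0,"claw": -0.7},{"translation": [0,0.5,0],"twist": 0,"claw": -0.7},{"translation": [0,0.75,0],"twist": 0,"claw": -0.7},{"translation": [0,0.84,0],"twist": 0,"claw": -0.7},{"translation": [0,0.84,-0.2],"twist": 0,"claw": -0.7},{"translation": [0,0.84,-0.25],"twist": 0,"claw": -0.7},{"translation": [0,0.84,-0.25],"twist": 0,"claw": -0.7}]}}

```text
clock: 12.85
ee_pos: [503.6, 92.4, 151.1]
tcp_rot: [-2.893, -1.225, 0.002]
contact_force: [0.7, -0.4, -0.8]
grip_width: 0.307
grip_force: 59.9
```

```bash

python3 - <<'E'
from meas import *
f=env.grab_frame("wrist"); save(f,"w7.png",(120,60,520,360),2)
f2=env.grab_frame("scene"); save(f2,"s2.png",(250,120,410,250),5)
s=env.get_state(); print(s["clock"],s["ee_pos"],s["grip_width"],px(f,[505.3,91.8,66]),px(f,[*s["ee_pos"][:2],s["ee_pos"][2]-44]))
E
```

```text
12.95 [504.82538988  92.44714288 152.48391362] 0.30013919491623164 [316.1 208.2] [315.2 226.6]
```

View pics/w7.png

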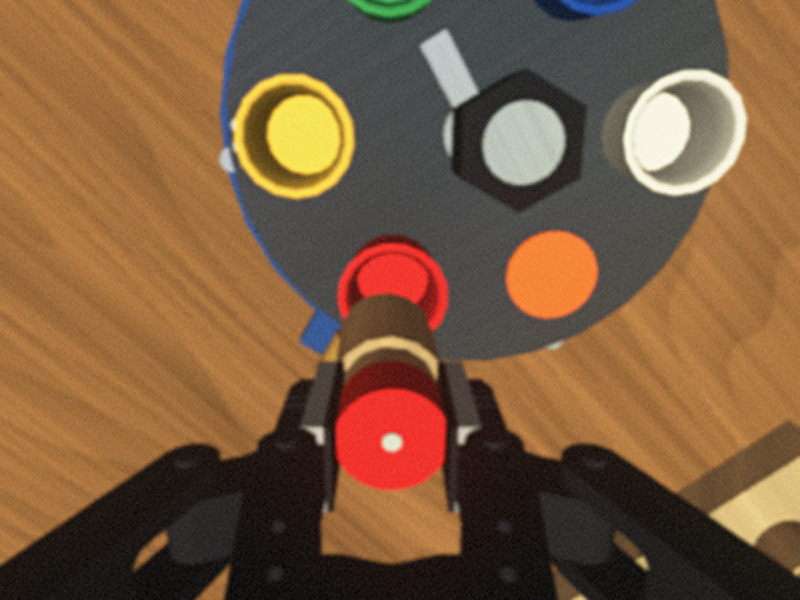

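The wrist crop shows the red foot held upright, cap at (391,440), over the red cup rim at (393,285).

Request:
{"api": "arm_command", "payload": {"commands": [{"translation": [0.002,-0.002,-0.12],"twist": 0,"claw": -0.7},{"translation": [0.002,-0.002,-0.2],"twist": 0,"claw": -0.7},{"translation": [0.002,-0.002,-0.26],"twist": 0,"claw": -0.7},{"translation": [0.002,-0.002,-0.31],"twist": 0,"claw": -0.7},{"translation": [0.002,-0.002,-0.355],"twist": 0,"claw": -0.7},{"translation": [0.002,-0.002,-0.36],"twist": 0,"claw": -0.7},{"translation": [0.002,-0.002,-0.36],"twist": 0,"claw": -0.7},{"translation": [0.002,-0.002,-0.36],"twist": 0,"claw": -0.7}]}}

```text
clock: 13.95
ee_pos: [504.5, 92.7, 79.6]
tcp_rot: [2.892, 1.226, 0.0]
contact_force: [-1.9, -0.2, 5.1]
grip_width: 0.307
grip_force: 60.4
```

Request:
{"api": "arm_command", "payload": {"commands": [{"translation": [0,0,0],"twist": 0,"claw": 0},{"translation": [0,0,0],"twist": 0,"claw": 0},{"translation": [0,0,0.1],"twist": 0,"claw": 0},{"translation": [0,0,0.35],"twist": 0,"claw": 0.2},{"translation": [0,0,0.5],"twist": -0.05,"claw": 0.4},{"translation": [0.15,0.04,0.5],"twist": -0.1,"claw": 0.4},{"translation": [0.37,0.108,0.5],"twist": -0.15,"claw": 0.4},{"translation": [0.37,0.108,0.5],"twist": -0.2,"claw": 0.4},{"translation": [0.37,0.108,0.5],"twist": -0.25,"claw": 0.4},{"translation": [0.37,0.108,0.5],"twist": -0.3,"claw": 0.4},{"translation": [0.37,0.108,0.5],"twist": -0.333,"claw": 0.4},{"translation": [0.37,0.108,0.5],"twist": -0.333,"claw": 0.4}]}}

```text
clock: 15.45
ee_pos: [578.2, 114.3, 179.0]
tcp_rot: [-3.118, 0.381, 0.001]
contact_force: [-0.3, -0.1, 1.2]
grip_width: 0.703
grip_force: 0.0
```

```bash

python3 - <<'E'
from meas import *
s=env.get_state(); print(s["clock"],s["ee_pos"],s["tcp_rot"],s["qpos"].round(2))
f=env.grab_frame("scene"); hsv=carousel(f)
p=px(f,[505.3,91.8,97]); u,v,n=blob(hsv,"red",p,9); print(p,u,v,n, px(f,[505.3,91.8,107])); save(f,"s3.png",(270,150,370,230),6)
E
```

```text
15.45 [578.22484096 114.32136475 178.98694373] [-3.11834622e+00  3.81180430e-01  5.28343887e-04] [-0.01  0.26  1.62  0.    1.26  1.81]
[307.1 185.5] 306.7608695652174 184.79347826086956 92 [307.  182.3]
```

View pics/s3.png

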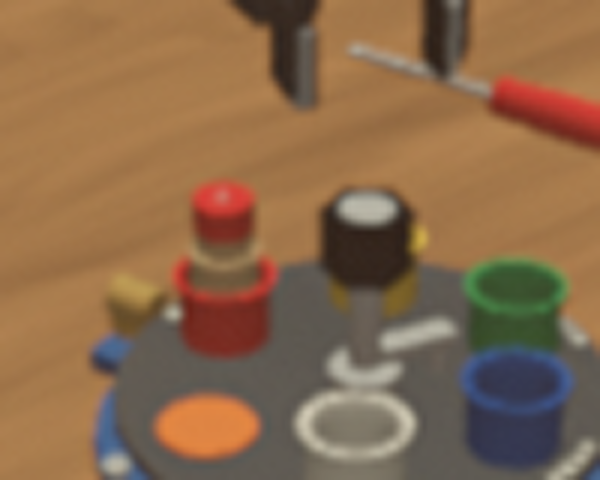

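Red sits home: cap at (224,200) above its cup at (227,275), and its projected height matches a seated foot. Next I index to yellow.

Request:
{"api": "arm_command", "payload": {"commands": [{"translation": [0.003,0,-0.2],"twist": 0,"claw": 0.4},{"translation": [0.003,0,-0.4],"twist": 0,"claw": 0.4},{"translation": [0.003,0,-0.445],"twist": 0,"claw": 0.4},{"translation": [0.003,0,-0.445],"twist": 0,"claw": 0.4},{"translation": [0.003,0,-0.445],"twist": 0,"claw": -0.5},{"translation": [0.003,0,-0.445],"twist": 0,"claw": -0.5},{"translation": [0.003,0,-0.445],"twist": 0,"claw": -0.5},{"translation": [0.003,0,-0.445],"twist": 0,"claw": -0.5}]}}

```text
clock: 16.5
ee_pos: [580.2, 113.5, 92.6]
tcp_rot: [3.117, -0.382, 0.005]
contact_force: [-2.4, -5.2, 6.1]
grip_width: 0.416
grip_force: 60.5
```

Request:
{"api": "arm_command", "payload": {"commands": [{"translation": [0,0,0.08],"twist": 0,"claw": -0.5},{"translation": [0,0,0.085],"twist": 0,"claw": -0.5},{"translation": [0,0,0.085],"twist": 0.05,"claw": -0.5},{"translation": [0,0,0.085],"twist": 0.1,"claw": -0.5},{"translation": [0,0,0.085],"twist": 0.15,"claw": -0.5},{"translation": [0,0,0.085],"twist": 0.2,"claw": -0.5},{"translation": [0,0,0.085],"twist": 0.25,"claw": -0.5},{"translation": [0,0,0.085],"twist": 0.3,"claw": -0.5},{"translation": [0,0,0.085],"twist": 0.333,"claw": -0.5},{"translation": [0,0,0.085],"twist": 0.333,"claw": -0.5},{"translation": [0,0,0.03],"twist": 0.333,"claw": -0.5},{"translation": [0,0,0],"twist": 0.333,"claw": -0.5}]}}

```text
clock: 18.0
ee_pos: [580.0, 114.7, 92.3]
tcp_rot: [2.892, 1.226, 0.003]
contact_force: [-13.9, -0.6, 43.0]
grip_width: 0.411
grip_force: 67.4
```

Request:
{"api": "arm_command", "payload": {"commands": [{"translation": [0,0,0],"twist": 0,"claw": 0.4},{"translation": [0,0,0],"twist": 0,"claw": 0.4},{"translation": [0,0,0],"twist": 0,"claw": 0.4},{"translation": [0,0,0.3],"twist": 0,"claw": 0.4},{"translation": [0,0,0.6],"twist": 0,"claw": 0.4},{"translation": [0,0,0.8],"twist": 0,"claw": 0.4},{"translation": [0,0,0.8],"twist": 0,"claw": 0.4},{"translation": [0,0,0.8],"twist": 0,"claw": 0.4}]}}

```text
clock: 19.0
ee_pos: [578.4, 114.3, 249.4]
tcp_rot: [-2.892, -1.226, 0.002]
contact_force: [-0.6, -0.1, 0.4]
grip_width: 0.697
grip_force: 0.0
```

```bash
cat >> meas.py <<'E'
def knobz(f):
    """grey knob-top disc row in scene view -> height of the knob's top"""
    hsv=carousel(f); best=None
    p=px(f,[580,113.5,130]); vv,uu=np.mgrid[:400,:640]
    m=(hsv[...,1]<45)&(hsv[...,2]>120)&(np.abs(uu-p[0])<9)&(np.abs(vv-p[1])<8)
    v=vv[m].mean(); zs=np.arange(110,160,.5); print("knob top z",zs[np.argmin([abs(px(f,[580,113.5,z])[1]-v) for z in zs])],m.sum())
E
python3 - <<'E'
from meas import *
f=env.grab_frame("wrist")
plate(f,3.42+1.047)
f=env.grab_frame("scene"); knobz(f); save(f,"s4.png",(270,150,370,230),6)
f={**f,"img":np.zeros((400,640,3),np.uint8)}
im=cv2.imread("pics/s3.png"); f["img"][150:230,270:370]=cv2.resize(im,(100,80),interpolation=cv2.INTER_AREA)[:,:,::-1]; knobz(f)
E
```

```text
plate ['red', 'orange', 'yellow', 'green', 'blue'] [580.839 113.203   4.461] 2.4
knob top z 127.0 41
knob top z 127.0 41
```

Request:
{"api": "arm_command", "payload": {"commands": [{"translation": [-0.03,-0.25,0],"twist": 0,"claw": 0.2},{"translation": [-0.06,-0.5,0],"twist": 0,"claw": 0.2},{"translation": [-0.09,-0.75,0],"twist": 0,"claw": 0.2},{"translation": [-0.115,-1,0],"twist": 0,"claw": 0.2}]}}

```text
clock: 19.6
ee_pos: [554.8, -86.9, 248.5]
tcp_rot: [-2.89, -1.226, 0.003]
contact_force: [0.7, -0.4, 0.0]
grip_width: 0.601
grip_force: 0.0
```

Request:
{"api": "arm_command", "payload": {"commands": [{"translation": [0,-0.3,-0.05],"twist": 0,"claw": 0.2},{"translation": [0,-0.535,-0.1],"twist": 0,"claw": 0.2},{"translation": [0,-0.535,-0.1],"twist": 0,"claw": 0.2},{"translation": [0,-0.535,-0.1],"twist": 0,"claw": 0.2}]}}

```text
clock: 20.1
ee_pos: [555.3, -192.0, 229.0]
tcp_rot: [-2.89, -1.224, 0.002]
contact_force: [-0.5, -0.8, -0.5]
grip_width: 0.598
grip_force: 0.0
```

```bash

python3 - <<'E'
from meas import *
f=env.grab_frame("wrist"); caps(f,["yellow","green","white","blue"],[508.7,-275.6,-.05])
f=env.grab_frame("top");caps(f,["white","blue","yellow","green"],[508.7,-275.6,-.05])
s=env.get_state(); print(s["ee_pos"])
E
```

```text
yellow 414 [ 554.6 -193.5]
green 194 [ 550.9 -274.2]
white 300 [ 470.9 -187.2]
blue 221 [ 460.8 -358.9]
board [ 5.08230e+02 -2.74688e+02 -5.10000e-02] 2.7
[ 555.92074312 -191.32383887  229.96500525]meas.py:8: RuntimeWarning: Mean of empty slice.
  return uu[m].mean(),vv[m].mean(),m.sum()
  ret = ret.dtype.type(ret / rcount)
```

Request:
{"api": "arm_command", "payload": {"commands": [{"translation": [-0.003,-0.007,-0.3],"twist": 0,"claw": 0.2},{"translation": [-0.003,-0.007,-0.6],"twist": 0,"claw": 0.2},{"translation": [-0.003,-0.007,-0.8],"twist": 0,"claw": 0.2},{"translation": [-0.003,-0.007,-0.89],"twist": 0,"claw": 0.2},{"translation": [-0.003,-0.007,-0.89],"twist": 0,"claw": 0.2},{"translation": [-0.003,-0.007,-0.89],"twist": 0,"claw": -0.7},{"translation": [-0.003,-0.007,-0.89],"twist": 0,"claw": -0.7},{"translation": [-0.003,-0.007,-0.89],"twist": 0,"claw": -0.7},{"translation": [-0.003,-0.007,-0.89],"twist": 0,"claw": -0.7},{"translation": [-0.003,-0.007,-0.89],"twist": 0,"claw": -0.7}], "force": 60}}

```text
clock: 21.45
ee_pos: [556.7, -194.7, 54.7]
tcp_rot: [2.89, 1.225, 0.004]
contact_force: [-0.9, 1.9, 7.0]
grip_width: 0.307
grip_force: 58.4
```

Request:
{"api": "arm_command", "payload": {"commands": [{"translation": [0,0,0.15],"twist": 0,"claw": -0.7},{"translation": [0,0,0.35],"twist": 0,"claw": -0.7},{"translation": [0,0,0.6],"twist": 0,"claw": -0.7},{"translation": [-0.02,0.1,0.75],"twist": 0,"claw": -0.7},{"translation": [-0.08,0.35,0.75],"twist": 0,"claw": -0.7},{"translation": [-0.15,0.6,0.75],"twist": 0,"claw": -0.7},{"translation": [-0.2,0.8,0.75],"twist": 0,"claw": -0.7},{"translation": [-0.251,1,0.75],"twist": 0,"claw": -0.7}]}}

```text
clock: 22.45
ee_pos: [505.0, 7.0, 203.4]
tcp_rot: [2.891, 1.225, 0.003]
contact_force: [0.6, -0.4, -1.2]
grip_width: 0.308
grip_force: 59.3
```

Request:
{"api": "arm_command", "payload": {"commands": [{"translation": [0,0.25,0],"twist": 0,"claw": -0.7},{"translation": [0,0.425,0],"twist": 0,"claw": -0.7},{"translation": [0,0.425,0],"twist": 0,"claw": -0.7},{"translation": [0,0.425,-0.2],"twist": 0,"claw": -0.7},{"translation": [0,0.425,-0.25],"twist": 0,"claw": -0.7},{"translation": [0,0.425,-0.25],"twist": 0,"claw": -0.7},{"translation": [0,0.425,-0.25],"twist": 0,"claw": -0.7}]}}

```text
clock: 23.32
ee_pos: [506.1, 90.4, 153.7]
tcp_rot: [2.892, 1.225, 0.003]
contact_force: [0.5, -0.9, -0.5]
grip_width: 0.302
grip_force: 59.3
```

```bash
cat >> meas.py <<'E'
def held(k):
    """where the held foot's cap shows in the wrist picture (red in good hold: see below)"""
    f=env.grab_frame("wrist"); hsv=carousel(f); s=env.get_state(); e=s["ee_pos"]
    p=px(f,[e[0],e[1],e[2]+25]); 
    if k=="white":
        vv,uu=np.mgrid[:400,:640]; m=(hsv[...,1]<50)&(hsv[...,2]>140)&(np.hypot(uu-p[0],vv-p[1])<35); b=(uu[m].mean(),vv[m].mean(),m.sum())
    else: b=blob(hsv,k,p,40)
    print(k,"cap px",np.round(b,1),"expect",p,e.round(1),round(s["grip_width"],3),s["clock"]); return f
E
python3 - <<'E'
from meas import *
held("yellow")
E
```

```text
yellow cap px [ 315.1  278.6 1926. ] expect [313.5 280.4] [506.2  90.5 153.7] 0.308 23.375
```

Request:
{"api": "arm_command", "payload": {"commands": [{"translation": [-0.004,0.007,-0.12],"twist": 0,"claw": -0.7},{"translation": [-0.004,0.007,-0.2],"twist": 0,"claw": -0.7},{"translation": [-0.004,0.007,-0.26],"twist": 0,"claw": -0.7},{"translation": [-0.004,0.007,-0.31],"twist": 0,"claw": -0.7},{"translation": [-0.004,0.007,-0.355],"twist": 0,"claw": -0.7},{"translation": [-0.004,0.007,-0.365],"twist": 0,"claw": -0.7},{"translation": [-0.004,0.007,-0.365],"twist": 0,"claw": -0.7},{"translation": [-0.004,0.007,-0.365],"twist": 0,"claw": -0.7}]}}

```text
clock: 24.38
ee_pos: [505.2, 92.1, 80.8]
tcp_rot: [2.891, 1.226, 0.002]
contact_force: [-3.3, -1.2, 12.3]
grip_width: 0.307
grip_force: 60.3
```

Request:
{"api": "arm_command", "payload": {"commands": [{"translation": [0,0,0],"twist": 0,"claw": 0},{"translation": [0,0,0],"twist": 0,"claw": 0},{"translation": [0,0,0.1],"twist": 0,"claw": 0},{"translation": [0,0,0.35],"twist": 0,"claw": 0.2},{"translation": [0,0,0.5],"twist": -0.05,"claw": 0.4},{"translation": [0.15,0.04,0.5],"twist": -0.1,"claw": 0.4},{"translation": [0.37,0.108,0.5],"twist": -0.15,"claw": 0.4},{"translation": [0.37,0.108,0.5],"twist": -0.2,"claw": 0.4},{"translation": [0.37,0.108,0.5],"twist": -0.25,"claw": 0.4},{"translation": [0.37,0.108,0.5],"twist": -0.3,"claw": 0.4},{"translation": [0.37,0.108,0.5],"twist": -0.333,"claw": 0.4},{"translation": [0.37,0.108,0.5],"twist": -0.333,"claw": 0.4}]}}

```text
clock: 25.88
ee_pos: [578.0, 113.9, 178.8]
tcp_rot: [3.118, -0.381, -0.001]
contact_force: [0.2, 0.2, -0.4]
grip_width: 0.701
grip_force: 0.0
```

```bash
cat >> meas.py <<'E'
def seated(k):
    f=env.grab_frame("scene"); hsv=carousel(f); X=[505.3,91.8]
    p=px(f,[*X,97])
    if k=="white":
        vv,uu=np.mgrid[:400,:640]; m=(hsv[...,1]<50)&(hsv[...,2]>140)&(np.hypot(uu-p[0],vv-p[1])<9); b=(uu[m].mean(),vv[m].mean(),m.sum())
    else: b=blob(hsv,k,p,9)
    print(k,"cap",np.round(b,1),"expect",p); knobz(f); return f
E
python3 - <<'E'
from meas import *
seated("yellow"); s=env.get_state(); print(s["ee_pos"],s["tcp_rot"])
E
```

```text
yellow cap [306.3 182.9  44. ] expect [307.1 185.5]
knob top z 127.0 41
[578.08643957 113.89521299 178.86068946] [ 3.11854361e+00 -3.79153929e-01 -1.17811574e-03]
```

```bash
python3 - <<'E'
from meas import *
f=env.grab_frame("scene"); hsv=carousel(f); p=(307,186)
print(blob(hsv,"yellow",p,9,80,40)); print(hsv[176:204,307].tolist())
E
```

```text
(np.float64(306.6046511627907), np.float64(182.97674418604652), np.int64(43))
[[15, 140, 166], [15, 141, 165], [15, 139, 162], [16, 145, 164], [20, 154, 180], [22, 163, 191], [22, 164, 180], [22, 164, 174], [22, 166, 178], [22, 168, 181], [21, 171, 143], [21, 171, 124], [21, 169, 127], [21, 169, 128], [19, 152, 124], [16, 123, 118], [16, 116, 119], [17, 114, 136], [17, 113, 154], [9, 150, 167], [3, 182, 203], [2, 189, 215], [2, 189, 215], [2, 188, 206], [2, 189, 174], [4, 189, 127], [4, 185, 113], [3, 184, 115]]
```

```bash
python3 - <<'E'
from meas import *
f=env.grab_frame("scene"); save(f,"s5.png",(260,140,400,240),5)
f=env.grab_frame("wrist"); plate(f,3.42); plate(f,4.466)
E
```

```text
plate ['orange'] [579.478 111.648   3.402] 0.0
plate ['red', 'orange', 'yellow', 'green', 'blue'] [577.616 113.046   4.463] 7.4meas.py:8: RuntimeWarning: Mean of empty slice.
  return uu[m].mean(),vv[m].mean(),m.sum()
  ret = ret.dtype.type(ret / rcount)
```

View pics/s5.png

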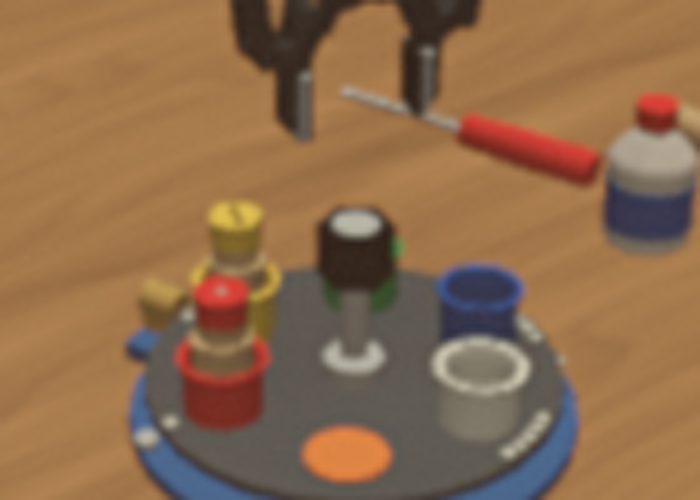

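Yellow is home at the pointer, with its cap at (236,228). The red foot at (221,305) stands in front of it, which is where the red pixels came from. Next I index to green.

Request:
{"api": "arm_command", "payload": {"commands": [{"translation": [0.005,0,-0.2],"twist": 0,"claw": 0.4},{"translation": [0.005,0,-0.4],"twist": 0,"claw": 0.4},{"translation": [0.005,0,-0.44],"twist": 0,"claw": 0.4},{"translation": [0.005,0,-0.44],"twist": 0,"claw": 0.4},{"translation": [0.005,0,-0.44],"twist": 0,"claw": -0.5},{"translation": [0.005,0,-0.44],"twist": 0,"claw": -0.5},{"translation": [0.005,0,-0.44],"twist": 0,"claw": -0.5},{"translation": [0.005,0,-0.44],"twist": 0,"claw": -0.5}], "force": 75}}

```text
clock: 27.08
ee_pos: [580.7, 113.4, 93.6]
tcp_rot: [3.118, -0.382, 0.005]
contact_force: [-2.3, -2.7, 5.8]
grip_width: 0.41
grip_force: 75.4
```

Request:
{"api": "arm_command", "payload": {"commands": [{"translation": [0,0,0.08],"twist": 0,"claw": -0.5},{"translation": [0,0,0.085],"twist": 0,"claw": -0.5},{"translation": [0,0,0.085],"twist": 0.05,"claw": -0.5},{"translation": [0,0,0.085],"twist": 0.1,"claw": -0.5},{"translation": [0,0,0.085],"twist": 0.15,"claw": -0.5},{"translation": [0,0,0.085],"twist": 0.2,"claw": -0.5},{"translation": [0,0,0.085],"twist": 0.25,"claw": -0.5},{"translation": [0,0,0.085],"twist": 0.3,"claw": -0.5},{"translation": [0,0,0.085],"twist": 0.333,"claw": -0.5},{"translation": [0,0,0.085],"twist": 0.333,"claw": -0.5},{"translation": [0,0,0.05],"twist": 0.333,"claw": -0.5},{"translation": [0,0,0.02],"twist": 0.333,"claw": -0.5}]}}

```text
clock: 28.58
ee_pos: [580.0, 115.0, 94.8]
tcp_rot: [-2.892, -1.226, -0.004]
contact_force: [5.5, 3.5, -6.8]
grip_width: 0.407
grip_force: 75.8
```

Request:
{"api": "arm_command", "payload": {"commands": [{"translation": [0,0,-0.005],"twist": 0,"claw": 0.4},{"translation": [0,0,0],"twist": 0,"claw": 0.4},{"translation": [0,0,0],"twist": 0,"claw": 0.4},{"translation": [0,0,0.3],"twist": 0,"claw": 0.4},{"translation": [0,0,0.6],"twist": 0,"claw": 0.4},{"translation": [0,0,0.8],"twist": 0,"claw": 0.4},{"translation": [0,0,0.8],"twist": 0,"claw": 0.4},{"translation": [0,0,0.8],"twist": 0,"claw": 0.4}]}}

```text
clock: 29.58
ee_pos: [578.9, 113.9, 254.8]
tcp_rot: [-2.892, -1.226, 0.001]
contact_force: [0.0, 0.1, -0.5]
grip_width: 0.698
grip_force: 0.0
```

```bash
python3 - <<'E'
from meas import *
f=env.grab_frame("wrist"); plate(f,3.42+2*1.0472,skip=("red","yellow"))
f=env.grab_frame("scene"); knobz(f)
f=env.grab_frame("top"); caps(f,["white","green","blue"],[508.7,-275.6,-.05])
print(env.get_state()["ee_pos"])
E
```

```text
plate ['orange', 'green', 'blue'] [580.307 113.576   5.527] 0.5
knob top z 127.0 40
white 74 [ 467.7 -188.7]
[578.35551762 113.83799824 253.47102478]
```

Request:
{"api": "arm_command", "payload": {"commands": [{"translation": [-0.03,-0.25,0],"twist": 0,"claw": 0.2},{"translation": [-0.06,-0.5,0],"twist": 0,"claw": 0.2},{"translation": [-0.09,-0.75,0],"twist": 0,"claw": 0.2},{"translation": [-0.137,-1,0],"twist": 0,"claw": 0.2}]}}

```text
clock: 30.22
ee_pos: [551.1, -87.4, 253.9]
tcp_rot: [-2.891, -1.226, 0.002]
contact_force: [0.8, 0.3, -0.4]
grip_width: 0.601
grip_force: 0.0
```

Request:
{"api": "arm_command", "payload": {"commands": [{"translation": [0,-0.3,-0.03],"twist": 0,"claw": 0.2},{"translation": [0,-0.6,-0.06],"twist": 0,"claw": 0.2},{"translation": [0,-0.85,-0.1],"twist": 0,"claw": 0.2},{"translation": [0,-0.954,-0.1],"twist": 0,"claw": 0.2},{"translation": [0,-0.954,-0.1],"twist": 0,"claw": 0.2},{"translation": [0,-0.954,-0.1],"twist": 0,"claw": 0.2}]}}

```text
clock: 30.98
ee_pos: [552.1, -275.3, 235.2]
tcp_rot: [-2.891, -1.228, -0.0]
contact_force: [0.3, -0.4, -0.6]
grip_width: 0.601
grip_force: 0.0
```

```bash

python3 - <<'E'
from meas import *
f=env.grab_frame("wrist"); caps(f,["green","white","blue"],[508.5,-275.2,-.05])
s=env.get_state(); print(s["ee_pos"])
E
```

```text
green 273 [ 550.7 -277.4]
white 433 [ 468.7 -188.4]
blue 215 [ 461.4 -358.2]
board [ 5.07748e+02 -2.75310e+02 -4.40000e-02] 0.5
[ 552.24918292 -275.11396813  235.3981147 ]
```

Request:
{"api": "arm_command", "payload": {"commands": [{"translation": [-0.006,-0.01,-0.3],"twist": 0,"claw": 0.2},{"translation": [-0.006,-0.01,-0.6],"twist": 0,"claw": 0.2},{"translation": [-0.006,-0.01,-0.8],"twist": 0,"claw": 0.2},{"translation": [-0.006,-0.01,-0.912],"twist": 0,"claw": 0.2},{"translation": [-0.006,-0.01,-0.912],"twist": 0,"claw": 0.2},{"translation": [-0.006,-0.01,-0.912],"twist": 0,"claw": -0.7},{"translation": [-0.006,-0.01,-0.912],"twist": 0,"claw": -0.7},{"translation": [-0.006,-0.01,-0.912],"twist": 0,"claw": -0.7},{"translation": [-0.006,-0.01,-0.912],"twist": 0,"claw": -0.7},{"translation": [-0.006,-0.01,-0.912],"twist": 0,"claw": -0.7}], "force": 60}}

```text
clock: 32.28
ee_pos: [551.7, -279.1, 54.9]
tcp_rot: [2.891, 1.226, 0.003]
contact_force: [-1.1, 3.7, 6.4]
grip_width: 0.312
grip_force: 58.7
```

Request:
{"api": "arm_command", "payload": {"commands": [{"translation": [0,0,0.15],"twist": 0,"claw": -0.7},{"translation": [0,0,0.35],"twist": 0,"claw": -0.7},{"translation": [0,0,0.6],"twist": 0,"claw": -0.7},{"translation": [-0.02,0.1,0.75],"twist": 0,"claw": -0.7},{"translation": [-0.08,0.35,0.75],"twist": 0,"claw": -0.7},{"translation": [-0.15,0.6,0.75],"twist": 0,"claw": -0.7},{"translation": [-0.2,0.8,0.75],"twist": 0,"claw": -0.7},{"translation": [-0.229,1,0.75],"twist": 0,"claw": -0.7}]}}

```text
clock: 33.28
ee_pos: [504.7, -77.8, 203.8]
tcp_rot: [2.891, 1.225, 0.002]
contact_force: [0.1, 0.2, -0.8]
grip_width: 0.309
grip_force: 59.6
```

Request:
{"api": "arm_command", "payload": {"commands": [{"translation": [0,0.25,0],"twist": 0,"claw": -0.7},{"translation": [0,0.5,0],"twist": 0,"claw": -0.7},{"translation": [0,0.75,0],"twist": 0,"claw": -0.7},{"translation": [0,0.846,0],"twist": 0,"claw": -0.7},{"translation": [0,0.846,-0.1],"twist": 0,"claw": -0.7},{"translation": [0,0.846,-0.25],"twist": 0,"claw": -0.7},{"translation": [0,0.846,-0.25],"twist": 0,"claw": -0.7},{"translation": [0,0.846,-0.25],"twist": 0,"claw": -0.7}]}}

```text
clock: 34.28
ee_pos: [505.7, 90.1, 154.2]
tcp_rot: [2.892, 1.226, 0.003]
contact_force: [0.4, 0.7, -0.4]
grip_width: 0.304
grip_force: 59.6
```

```bash
python3 - <<'E'
from meas import *
held("green")
E
```

```text
green cap px [ 314.6  276.6 2012. ] expect [314.  280.6] [506.   90.1 154.5] 0.304 34.325
```

Request:
{"api": "arm_command", "payload": {"commands": [{"translation": [-0.004,0.009,-0.12],"twist": 0,"claw": -0.7},{"translation": [-0.004,0.009,-0.2],"twist": 0,"claw": -0.7},{"translation": [-0.004,0.009,-0.26],"twist": 0,"claw": -0.7},{"translation": [-0.004,0.009,-0.31],"twist": 0,"claw": -0.7},{"translation": [-0.004,0.009,-0.355],"twist": 0,"claw": -0.7},{"translation": [-0.004,0.009,-0.368],"twist": 0,"claw": -0.7},{"translation": [-0.004,0.009,-0.368],"twist": 0,"claw": -0.7},{"translation": [-0.004,0.009,-0.368],"twist": 0,"claw": -0.7}]}}

```text
clock: 35.33
ee_pos: [505.1, 91.9, 80.9]
tcp_rot: [2.891, 1.226, 0.002]
contact_force: [-2.4, -0.7, 13.2]
grip_width: 0.304
grip_force: 60.9
```

Request:
{"api": "arm_command", "payload": {"commands": [{"translation": [0,0,0],"twist": 0,"claw": 0},{"translation": [0,0,0],"twist": 0,"claw": 0},{"translation": [0,0,0.1],"twist": 0,"claw": 0},{"translation": [0,0,0.35],"twist": 0,"claw": 0.2},{"translation": [0,0,0.5],"twist": -0.05,"claw": 0.4},{"translation": [0.15,0.04,0.5],"twist": -0.1,"claw": 0.4},{"translation": [0.37,0.108,0.5],"twist": -0.15,"claw": 0.4},{"translation": [0.37,0.108,0.5],"twist": -0.2,"claw": 0.4},{"translation": [0.37,0.108,0.5],"twist": -0.25,"claw": 0.4},{"translation": [0.37,0.108,0.5],"twist": -0.3,"claw": 0.4},{"translation": [0.37,0.108,0.5],"twist": -0.333,"claw": 0.4},{"translation": [0.37,0.108,0.5],"twist": -0.333,"claw": 0.4}]}}

```text
clock: 36.83
ee_pos: [577.7, 113.7, 178.6]
tcp_rot: [3.118, -0.381, -0.002]
contact_force: [-0.0, -0.8, 0.2]
grip_width: 0.703
grip_force: 0.0
```

```bash
python3 - <<'E'
from meas import *
seated("green"); s=env.get_state(); print(s["ee_pos"],s["tcp_rot"],s["qpos"].round(2))
E
```

```text
green cap [nan nan  0.] expect [307.1 185.5]
knob top z 126.5 42
[577.80740198 113.68094408 178.77695933] [ 3.11848991e+00 -3.79334063e-01 -1.49819657e-03] [-0.01  0.26  1.62 -0.    1.26  1.81]meas.py:8: RuntimeWarning: Mean of empty slice.
  return uu[m].mean(),vv[m].mean(),m.sum()
  ret = ret.dtype.type(ret / rcount)
```

Green's cap isn't matched by the mask, so I check the pixels.

```bash
python3 - <<'E'
from meas import *
f=env.grab_frame("scene"); hsv=carousel(f); print(hsv[176:200,307].tolist())
for r in env.spot_in("scene","foot_green"): X=world(f,r["xyz"]); print(round(r["p"],2),X.round(0),px(f,X))
save(f,"s6.png",(260,140,400,240),5)
E
```

```text
[[15, 140, 166], [15, 140, 166], [15, 141, 163], [17, 132, 154], [31, 87, 140], [53, 78, 161], [58, 83, 157], [59, 97, 158], [61, 114, 154], [60, 119, 137], [53, 114, 96], [47, 113, 79], [50, 110, 81], [47, 113, 81], [29, 101, 86], [16, 121, 112], [15, 117, 120], [17, 114, 134], [17, 114, 155], [21, 143, 170], [23, 161, 206], [23, 161, 212], [23, 163, 207], [23, 164, 209]]
0.81 [ 676. -222.   47.] [241.3 283.8]
0.76 [ 692. -391.   45.] [168.8 328.3]
0.73 [512.  84.  91.] [306.4 189.1]
0.62 [ 672. -302.   43.] [206.3 301.2]
0.56 [602. 106.  29.] [333.9 219.6]
```

View pics/s6.png

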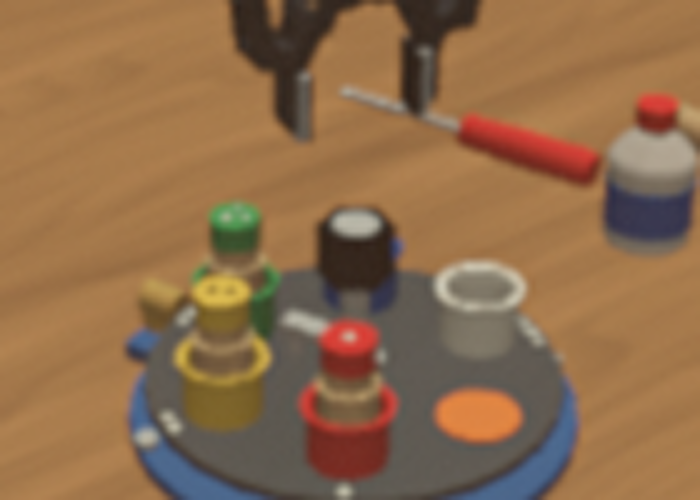

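Green is home, with its cap at (236,228), the same pixel yellow seated at. The mask had only missed its low saturation. Next I index to blue.

Request:
{"api": "arm_command", "payload": {"commands": [{"translation": [0.006,0,-0.2],"twist": 0,"claw": 0.4},{"translation": [0.006,0,-0.4],"twist": 0,"claw": 0.4},{"translation": [0.006,0,-0.44],"twist": 0,"claw": 0.4},{"translation": [0.006,0,-0.44],"twist": 0,"claw": 0.4},{"translation": [0.006,0,-0.44],"twist": 0,"claw": -0.5},{"translation": [0.006,0,-0.44],"twist": 0,"claw": -0.5},{"translation": [0.006,0,-0.44],"twist": 0,"claw": -0.5},{"translation": [0.006,0,-0.44],"twist": 0,"claw": -0.5}], "force": 75}}

```text
clock: 37.98
ee_pos: [580.7, 113.3, 93.6]
tcp_rot: [3.118, -0.382, 0.005]
contact_force: [-1.4, -2.0, 6.8]
grip_width: 0.406
grip_force: 75.5
```

Request:
{"api": "arm_command", "payload": {"commands": [{"translation": [0,0,0.08],"twist": 0,"claw": -0.5},{"translation": [0,0,0.085],"twist": 0,"claw": -0.5},{"translation": [0,0,0.085],"twist": 0.05,"claw": -0.5},{"translation": [0,0,0.085],"twist": 0.1,"claw": -0.5},{"translation": [0,0,0.085],"twist": 0.15,"claw": -0.5},{"translation": [0,0,0.085],"twist": 0.2,"claw": -0.5},{"translation": [0,0,0.085],"twist": 0.25,"claw": -0.5},{"translation": [0,0,0.085],"twist": 0.3,"claw": -0.5},{"translation": [0,0,0.085],"twist": 0.333,"claw": -0.5},{"translation": [0,0,0.085],"twist": 0.333,"claw": -0.5},{"translation": [0,0,0.05],"twist": 0.333,"claw": -0.5},{"translation": [0,0,0.02],"twist": 0.333,"claw": -0.5}]}}

```text
clock: 39.48
ee_pos: [580.1, 115.0, 94.9]
tcp_rot: [-2.891, -1.226, -0.005]
contact_force: [4.7, 4.3, -6.0]
grip_width: 0.411
grip_force: 75.8
```

Request:
{"api": "arm_command", "payload": {"commands": [{"translation": [0,0,-0.005],"twist": 0,"claw": 0.4},{"translation": [0,0,0],"twist": 0,"claw": 0.4},{"translation": [0,0,0],"twist": 0,"claw": 0.4},{"translation": [0,0,0.3],"twist": 0,"claw": 0.4},{"translation": [0,0,0.6],"twist": 0,"claw": 0.4},{"translation": [0,0,0.8],"twist": 0,"claw": 0.4},{"translation": [0,0,0.8],"twist": 0,"claw": 0.4},{"translation": [0,0,0.8],"twist": 0,"claw": 0.4}]}}

```text
clock: 40.48
ee_pos: [578.9, 113.6, 254.8]
tcp_rot: [-2.892, -1.226, 0.001]
contact_force: [-0.3, 0.2, -0.7]
grip_width: 0.701
grip_force: 0.0
```

```bash
python3 - <<'E'
from meas import *
f=env.grab_frame("wrist"); plate(f,3.42+3*1.0472,skip=("red","yellow","green"))
f=env.grab_frame("scene"); knobz(f)
print(env.get_state()["ee_pos"])
E
```

```text
plate ['orange', 'blue'] [579.92  113.536   6.579] 0.5
knob top z 127.0 40
[578.30955642 113.6617832  253.53022282]
```

Request:
{"api": "arm_command", "payload": {"commands": [{"translation": [-0.12,-0.25,0],"twist": 0,"claw": 0.2},{"translation": [-0.24,-0.5,0],"twist": 0,"claw": 0.2},{"translation": [-0.36,-0.75,0],"twist": 0,"claw": 0.2},{"translation": [-0.48,-1,0],"twist": 0,"claw": 0.2}]}}

```text
clock: 41.08
ee_pos: [481.7, -87.4, 253.8]
tcp_rot: [-2.891, -1.226, 0.003]
contact_force: [0.4, -0.5, -0.4]
grip_width: 0.596
grip_force: 0.0
```

Request:
{"api": "arm_command", "payload": {"commands": [{"translation": [-0.03,-0.3,0],"twist": 0,"claw": 0.2},{"translation": [-0.06,-0.6,0],"twist": 0,"claw": 0.2},{"translation": [-0.1,-0.9,0],"twist": 0,"claw": 0.2},{"translation": [-0.1,-1,0],"twist": 0,"claw": 0.2}]}}

```text
clock: 41.58
ee_pos: [461.8, -289.0, 253.6]
tcp_rot: [-2.893, -1.22, 0.002]
contact_force: [-2.0, 0.4, -0.2]
grip_width: 0.599
grip_force: 0.0
```

Request:
{"api": "arm_command", "payload": {"commands": [{"translation": [0,-0.25,-0.1],"twist": 0,"claw": 0.2},{"translation": [0,-0.36,-0.1],"twist": 0,"claw": 0.2},{"translation": [0,-0.36,-0.1],"twist": 0,"claw": 0.2},{"translation": [0,-0.36,-0.1],"twist": 0,"claw": 0.2}]}}

```text
clock: 42.08
ee_pos: [463.6, -357.0, 235.4]
tcp_rot: [-2.891, -1.227, -0.0]
contact_force: [-0.0, -1.1, 0.3]
grip_width: 0.6
grip_force: 0.0
```

```bash

python3 - <<'E'
from meas import *
f=env.grab_frame("wrist"); caps(f,["white","blue"],[508.3,-275.4,-.047]); save(f,"w8.png")
s=env.get_state(); print(s["ee_pos"])
E
```

```text
white 637 [ 468.4 -187.5]
blue 300 [ 461.4 -357.7]
board [ 5.07354e+02 -2.74347e+02 -4.10000e-02] 0.1
[ 463.76309992 -356.92041147  235.58228719]
```

Request:
{"api": "arm_command", "payload": {"commands": [{"translation": [-0.01,-0.006,-0.3],"twist": 0,"claw": 0.2},{"translation": [-0.01,-0.006,-0.6],"twist": 0,"claw": 0.2},{"translation": [-0.01,-0.006,-0.8],"twist": 0,"claw": 0.2},{"translation": [-0.01,-0.006,-0.914],"twist": 0,"claw": 0.2},{"translation": [-0.01,-0.006,-0.914],"twist": 0,"claw": 0.2},{"translation": [-0.01,-0.006,-0.914],"twist": 0,"claw": -0.7},{"translation": [-0.01,-0.006,-0.914],"twist": 0,"claw": -0.7},{"translation": [-0.01,-0.006,-0.914],"twist": 0,"claw": -0.7},{"translation": [-0.01,-0.006,-0.914],"twist": 0,"claw": -0.7},{"translation": [-0.01,-0.006,-0.914],"twist": 0,"claw": -0.7}], "force": 60}}

```text
clock: 43.38
ee_pos: [462.1, -360.0, 54.4]
tcp_rot: [2.89, 1.226, 0.002]
contact_force: [-1.9, 3.6, 7.7]
grip_width: 0.306
grip_force: 58.6
```

Request:
{"api": "arm_command", "payload": {"commands": [{"translation": [0,0,0.15],"twist": 0,"claw": -0.7},{"translation": [0,0,0.35],"twist": 0,"claw": -0.7},{"translation": [0,0,0.6],"twist": 0,"claw": -0.7},{"translation": [0.02,0.1,0.75],"twist": 0,"claw": -0.7},{"translation": [0.04,0.35,0.75],"twist": 0,"claw": -0.7},{"translation": [0.07,0.6,0.75],"twist": 0,"claw": -0.7},{"translation": [0.09,0.8,0.75],"twist": 0,"claw": -0.7},{"translation": [0.11,1,0.75],"twist": 0,"claw": -0.7}]}}

```text
clock: 44.38
ee_pos: [483.6, -158.3, 203.4]
tcp_rot: [2.891, 1.226, 0.002]
contact_force: [0.5, -0.1, -0.5]
grip_width: 0.306
grip_force: 59.2
```

Request:
{"api": "arm_command", "payload": {"commands": [{"translation": [0.03,0.25,0],"twist": 0,"claw": -0.7},{"translation": [0.06,0.5,0],"twist": 0,"claw": -0.7},{"translation": [0.1,0.75,0],"twist": 0,"claw": -0.7},{"translation": [0.107,1,0],"twist": 0,"claw": -0.7}]}}

```text
clock: 44.88
ee_pos: [505.3, 42.0, 203.5]
tcp_rot: [2.891, 1.225, 0.003]
contact_force: [0.8, 0.3, -0.7]
grip_width: 0.306
grip_force: 59.2
```

Request:
{"api": "arm_command", "payload": {"commands": [{"translation": [0,0.2,0],"twist": 0,"claw": -0.7},{"translation": [0,0.255,0],"twist": 0,"claw": -0.7},{"translation": [0,0.255,-0.1],"twist": 0,"claw": -0.7},{"translation": [0,0.255,-0.25],"twist": 0,"claw": -0.7},{"translation": [0,0.255,-0.25],"twist": 0,"claw": -0.7},{"translation": [0,0.255,-0.25],"twist": 0,"claw": -0.7}]}}

```text
clock: 45.62
ee_pos: [505.5, 90.9, 153.6]
tcp_rot: [2.892, 1.225, 0.002]
contact_force: [0.1, -0.1, -0.7]
grip_width: 0.31
grip_force: 59.2
```

```bash
python3 - <<'E'
from meas import *
held("blue")
E
```

```text
blue cap px [ 313.8  274.2 2093. ] expect [313.8 280.4] [505.8  91.  154. ] 0.309 45.675
```

Request:
{"api": "arm_command", "payload": {"commands": [{"translation": [-0.003,0.005,-0.12],"twist": 0,"claw": -0.7},{"translation": [-0.003,0.005,-0.2],"twist": 0,"claw": -0.7},{"translation": [-0.003,0.005,-0.26],"twist": 0,"claw": -0.7},{"translation": [-0.003,0.005,-0.31],"twist": 0,"claw": -0.7},{"translation": [-0.003,0.005,-0.355],"twist": 0,"claw": -0.7},{"translation": [-0.003,0.005,-0.366],"twist": 0,"claw": -0.7},{"translation": [-0.003,0.005,-0.366],"twist": 0,"claw": -0.7},{"translation": [-0.003,0.005,-0.366],"twist": 0,"claw": -0.7}]}}

```text
clock: 46.68
ee_pos: [504.9, 92.3, 80.6]
tcp_rot: [2.891, 1.226, 0.002]
contact_force: [-2.4, -0.9, 10.4]
grip_width: 0.307
grip_force: 60.0
```

Request:
{"api": "arm_command", "payload": {"commands": [{"translation": [0,0,0],"twist": 0,"claw": 0},{"translation": [0,0,0],"twist": 0,"claw": 0},{"translation": [0,0,0.1],"twist": 0,"claw": 0},{"translation": [0,0,0.35],"twist": 0,"claw": 0.2},{"translation": [0,0,0.5],"twist": -0.05,"claw": 0.4},{"translation": [0.15,0.04,0.5],"twist": -0.1,"claw": 0.4},{"translation": [0.37,0.108,0.5],"twist": -0.15,"claw": 0.4},{"translation": [0.37,0.108,0.5],"twist": -0.2,"claw": 0.4},{"translation": [0.37,0.108,0.5],"twist": -0.25,"claw": 0.4},{"translation": [0.37,0.108,0.5],"twist": -0.3,"claw": 0.4},{"translation": [0.37,0.108,0.5],"twist": -0.333,"claw": 0.4},{"translation": [0.37,0.108,0.5],"twist": -0.333,"claw": 0.4}]}}

```text
clock: 48.18
ee_pos: [577.8, 114.1, 178.8]
tcp_rot: [3.118, -0.381, -0.001]
contact_force: [-0.7, -0.3, 0.9]
grip_width: 0.699
grip_force: 0.0
```

```bash
python3 - <<'E'
from meas import *
f=seated("blue"); hsv=carousel(f); print(hsv[178:196,307].tolist()); s=env.get_state(); print(s["ee_pos"],s["tcp_rot"])
E
```

```text
blue cap [307.  184.7   3. ] expect [307.1 185.5]
knob top z 126.5 41
[[15, 144, 163], [13, 119, 152], [157, 37, 123], [112, 110, 150], [110, 118, 154], [110, 110, 156], [111, 95, 151], [112, 115, 129], [115, 104, 91], [119, 79, 77], [118, 85, 81], [120, 74, 79], [173, 40, 82], [15, 110, 109], [16, 122, 117], [16, 118, 138], [17, 112, 152], [30, 95, 124]]
[577.93383787 114.0980704  178.91346059] [ 3.11854905e+00 -3.79253928e-01 -9.50222839e-04]
```

Blue's cap spans rows 180 to 189, the same as the other seated feet. Next I index to white and go to the white foot.

Request:
{"api": "arm_command", "payload": {"commands": [{"translation": [0.006,0,-0.2],"twist": 0,"claw": 0.4},{"translation": [0.006,0,-0.4],"twist": 0,"claw": 0.4},{"translation": [0.006,0,-0.44],"twist": 0,"claw": 0.4},{"translation": [0.006,0,-0.44],"twist": 0,"claw": 0.4},{"translation": [0.006,0,-0.44],"twist": 0,"claw": -0.5},{"translation": [0.006,0,-0.44],"twist": 0,"claw": -0.5},{"translation": [0.006,0,-0.44],"twist": 0,"claw": -0.5},{"translation": [0.006,0,-0.44],"twist": 0,"claw": -0.5}], "force": 75}}

```text
clock: 49.22
ee_pos: [580.6, 113.4, 93.6]
tcp_rot: [3.118, -0.382, 0.005]
contact_force: [-3.0, -3.2, 6.5]
grip_width: 0.409
grip_force: 75.3
```

Request:
{"api": "arm_command", "payload": {"commands": [{"translation": [0,0,0.08],"twist": 0,"claw": -0.5},{"translation": [0,0,0.085],"twist": 0,"claw": -0.5},{"translation": [0,0,0.085],"twist": 0.05,"claw": -0.5},{"translation": [0,0,0.085],"twist": 0.1,"claw": -0.5},{"translation": [0,0,0.085],"twist": 0.15,"claw": -0.5},{"translation": [0,0,0.085],"twist": 0.2,"claw": -0.5},{"translation": [0,0,0.085],"twist": 0.25,"claw": -0.5},{"translation": [0,0,0.085],"twist": 0.3,"claw": -0.5},{"translation": [0,0,0.085],"twist": 0.333,"claw": -0.5},{"translation": [0,0,0.085],"twist": 0.333,"claw": -0.5},{"translation": [0,0,0.05],"twist": 0.333,"claw": -0.5},{"translation": [0,0,0.02],"twist": 0.333,"claw": -0.5}]}}

```text
clock: 50.72
ee_pos: [579.9, 114.9, 94.8]
tcp_rot: [-2.892, -1.226, -0.004]
contact_force: [4.7, 2.7, -7.2]
grip_width: 0.408
grip_force: 75.8
```

Request:
{"api": "arm_command", "payload": {"commands": [{"translation": [0,0,-0.005],"twist": 0,"claw": 0.4},{"translation": [0,0,0],"twist": 0,"claw": 0.4},{"translation": [0,0,0],"twist": 0,"claw": 0.4},{"translation": [0,0,0.3],"twist": 0,"claw": 0.4},{"translation": [0,0,0.6],"twist": 0,"claw": 0.4},{"translation": [0,0,0.8],"twist": 0,"claw": 0.4},{"translation": [0,0,0.8],"twist": 0,"claw": 0.4},{"translation": [0,0,0.8],"twist": 0,"claw": 0.4}]}}

```text
clock: 51.72
ee_pos: [578.9, 114.0, 254.8]
tcp_rot: [-2.892, -1.226, 0.001]
contact_force: [0.1, -0.7, -0.6]
grip_width: 0.697
grip_force: 0.0
```

```bash
python3 - <<'E'
from meas import *
f=env.grab_frame("wrist"); hsv=carousel(f)
a=3.42+5*np.pi/3-2*np.pi+0 # orange: red angle+60
a=3.42+4*np.pi/3+np.pi/3; p=px(f,[580.2+78*np.cos(a),113.3+78*np.sin(a),33]); b=blob(hsv,"orange",p,22); X=ray(f,b[0],b[1],33); print(b[2],"angle err",np.arctan2(X[1]-113.3,X[0]-580.2)-np.arctan2(np.sin(a),np.cos(a)))
f=env.grab_frame("scene"); knobz(f)
print(env.get_state()["ee_pos"])
E
```

```text
892 angle err 0.00010832953047312799
knob top z 127.0 40
[578.31876595 114.05784434 253.52333856]
```

Request:
{"api": "arm_command", "payload": {"commands": [{"translation": [-0.12,-0.25,0],"twist": 0,"claw": 0.2},{"translation": [-0.24,-0.5,0],"twist": 0,"claw": 0.2},{"translation": [-0.36,-0.75,0],"twist": 0,"claw": 0.2},{"translation": [-0.48,-1,0],"twist": 0,"claw": 0.2}]}}

```text
clock: 52.32
ee_pos: [481.7, -86.9, 253.8]
tcp_rot: [-2.891, -1.226, 0.003]
contact_force: [0.9, -0.5, -0.8]
grip_width: 0.603
grip_force: 0.0
```

Request:
{"api": "arm_command", "payload": {"commands": [{"translation": [-0.06,-0.25,-0.05],"twist": 0,"claw": 0.2},{"translation": [-0.07,-0.51,-0.1],"twist": 0,"claw": 0.2},{"translation": [-0.07,-0.51,-0.1],"twist": 0,"claw": 0.2},{"translation": [-0.07,-0.51,-0.1],"twist": 0,"claw": 0.2},{"translation": [-0.07,-0.51,-0.1],"twist": 0,"claw": 0.2}]}}

```text
clock: 52.95
ee_pos: [469.4, -186.7, 235.0]
tcp_rot: [-2.891, -1.228, 0.0]
contact_force: [-0.5, -0.5, -0.4]
grip_width: 0.602
grip_force: 0.0
```

```bash

python3 - <<'E'
from meas import *
f=env.grab_frame("wrist"); caps(f,["white"],[508,-275,-.045]); save(f,"w9.png")
s=env.get_state(); print(s["ee_pos"]); 
for r in env.spot_in("wrist","foot_white"): print(r["p"],world(f,r["xyz"]))
E
```

```text
white 427 [ 468.6 -187.9]
[ 469.506529   -186.670932    235.20147684]
0.75 [ 474.64902102 -184.25438148   73.94018765]
```

Request:
{"api": "arm_command", "payload": {"commands": [{"translation": [-0.003,-0.008,-0.3],"twist": 0,"claw": 0.2},{"translation": [-0.003,-0.008,-0.6],"twist": 0,"claw": 0.2},{"translation": [-0.003,-0.008,-0.8],"twist": 0,"claw": 0.2},{"translation": [-0.003,-0.008,-0.912],"twist": 0,"claw": 0.2},{"translation": [-0.003,-0.008,-0.912],"twist": 0,"claw": 0.2},{"translation": [-0.003,-0.008,-0.912],"twist": 0,"claw": -0.7},{"translation": [-0.003,-0.008,-0.912],"twist": 0,"claw": -0.7},{"translation": [-0.003,-0.008,-0.912],"twist": 0,"claw": -0.7},{"translation": [-0.003,-0.008,-0.912],"twist": 0,"claw": -0.7},{"translation": [-0.003,-0.008,-0.912],"twist": 0,"claw": -0.7}], "force": 60}}

```text
clock: 54.3
ee_pos: [469.7, -189.9, 54.4]
tcp_rot: [2.891, 1.226, 0.002]
contact_force: [-0.7, 1.6, 6.6]
grip_width: 0.303
grip_force: 58.8
```

Request:
{"api": "arm_command", "payload": {"commands": [{"translation": [0,0,0.15],"twist": 0,"claw": -0.7},{"translation": [0,0,0.35],"twist": 0,"claw": -0.7},{"translation": [0,0,0.6],"twist": 0,"claw": -0.7},{"translation": [0.02,0.1,0.75],"twist": 0,"claw": -0.7},{"translation": [0.06,0.35,0.75],"twist": 0,"claw": -0.7},{"translation": [0.1,0.6,0.75],"twist": 0,"claw": -0.7},{"translation": [0.14,0.8,0.75],"twist": 0,"claw": -0.7},{"translation": [0.179,1,0.75],"twist": 0,"claw": -0.7}]}}

```text
clock: 55.3
ee_pos: [504.9, 11.8, 203.7]
tcp_rot: [2.891, 1.226, 0.002]
contact_force: [0.3, -0.1, -1.1]
grip_width: 0.307
grip_force: 59.4
```

Request:
{"api": "arm_command", "payload": {"commands": [{"translation": [0,0.2,0],"twist": 0,"claw": -0.7},{"translation": [0,0.4,0],"twist": 0,"claw": -0.7},{"translation": [0,0.405,0],"twist": 0,"claw": -0.7},{"translation": [0,0.405,-0.15],"twist": 0,"claw": -0.7},{"translation": [0,0.405,-0.25],"twist": 0,"claw": -0.7},{"translation": [0,0.405,-0.25],"twist": 0,"claw": -0.7},{"translation": [0,0.405,-0.25],"twist": 0,"claw": -0.7}]}}

```text
clock: 56.18
ee_pos: [505.2, 90.8, 153.9]
tcp_rot: [2.892, 1.225, 0.002]
contact_force: [0.7, -0.0, -0.1]
grip_width: 0.31
grip_force: 59.5
```

```bash
python3 - <<'E'
from meas import *
held("white")
E
```

```text
white cap px [ 314.8  277.1 1923. ] expect [313.7 280.4] [505.5  90.9 154.2] 0.308 56.225
```

Request:
{"api": "arm_command", "payload": {"commands": [{"translation": [-0.002,0.006,-0.12],"twist": 0,"claw": -0.7},{"translation": [-0.002,0.006,-0.2],"twist": 0,"claw": -0.7},{"translation": [-0.002,0.006,-0.26],"twist": 0,"claw": -0.7},{"translation": [-0.002,0.006,-0.31],"twist": 0,"claw": -0.7},{"translation": [-0.002,0.006,-0.355],"twist": 0,"claw": -0.7},{"translation": [-0.002,0.006,-0.366],"twist": 0,"claw": -0.7},{"translation": [-0.002,0.006,-0.366],"twist": 0,"claw": -0.7},{"translation": [-0.002,0.006,-0.366],"twist": 0,"claw": -0.7}]}}

```text
clock: 57.22
ee_pos: [504.5, 92.6, 80.6]
tcp_rot: [2.892, 1.226, 0.0]
contact_force: [-2.8, -1.1, 8.5]
grip_width: 0.305
grip_force: 60.3
```

Request:
{"api": "arm_command", "payload": {"commands": [{"translation": [0,0,0],"twist": 0,"claw": 0},{"translation": [0,0,0],"twist": 0,"claw": 0},{"translation": [0,0,0.1],"twist": 0,"claw": 0},{"translation": [0,0,0.35],"twist": 0,"claw": 0.2},{"translation": [0,0,0.5],"twist": -0.05,"claw": 0.4},{"translation": [0.15,0.04,0.5],"twist": -0.1,"claw": 0.4},{"translation": [0.37,0.108,0.5],"twist": -0.15,"claw": 0.4},{"translation": [0.37,0.108,0.5],"twist": -0.2,"claw": 0.4},{"translation": [0.37,0.108,0.5],"twist": -0.25,"claw": 0.4},{"translation": [0.37,0.108,0.5],"twist": -0.3,"claw": 0.4},{"translation": [0.37,0.108,0.5],"twist": -0.333,"claw": 0.4},{"translation": [0.37,0.108,0.5],"twist": -0.333,"claw": 0.4}]}}

```text
clock: 58.72
ee_pos: [577.9, 114.3, 179.3]
tcp_rot: [3.118, -0.381, -0.001]
contact_force: [-0.1, -1.0, -0.3]
grip_width: 0.701
grip_force: 0.0
```

```bash
python3 - <<'E'
from meas import *
f=seated("white"); hsv=carousel(f); print(hsv[178:196,307].tolist()); s=env.get_state(); print(s["ee_pos"],s["tcp_rot"])
E
```

```text
white cap [306.9 183.2  45. ] expect [307.1 185.5]
knob top z 127.0 40
[[15, 138, 163], [16, 102, 170], [18, 59, 189], [23, 37, 192], [22, 37, 178], [22, 36, 189], [21, 34, 207], [23, 37, 192], [20, 44, 144], [21, 47, 125], [21, 46, 127], [20, 52, 127], [17, 75, 122], [15, 110, 118], [16, 121, 118], [17, 118, 136], [16, 100, 148], [145, 29, 116]]
[577.96283973 114.34716761 179.37256741] [-3.11859608e+00  3.79280842e-01  8.06888601e-04]
```

White is home, with its cap on rows 180 to 189. The last index brings the parking pad to the pointer.

Request:
{"api": "arm_command", "payload": {"commands": [{"translation": [0.006,0,-0.2],"twist": 0,"claw": 0.4},{"translation": [0.006,0,-0.4],"twist": 0,"claw": 0.4},{"translation": [0.006,0,-0.44],"twist": 0,"claw": 0.4},{"translation": [0.006,0,-0.44],"twist": 0,"claw": 0.4},{"translation": [0.006,0,-0.44],"twist": 0,"claw": -0.5},{"translation": [0.006,0,-0.44],"twist": 0,"claw": -0.5},{"translation": [0.006,0,-0.44],"twist": 0,"claw": -0.5},{"translation": [0.006,0,-0.44],"twist": 0,"claw": -0.5}], "force": 75}}

```text
clock: 59.78
ee_pos: [580.6, 113.4, 94.1]
tcp_rot: [3.117, -0.382, 0.005]
contact_force: [-2.4, -4.1, 5.9]
grip_width: 0.411
grip_force: 75.2
```

Request:
{"api": "arm_command", "payload": {"commands": [{"translation": [0,0,0.08],"twist": 0,"claw": -0.5},{"translation": [0,0,0.085],"twist": 0,"claw": -0.5},{"translation": [0,0,0.085],"twist": 0.05,"claw": -0.5},{"translation": [0,0,0.085],"twist": 0.1,"claw": -0.5},{"translation": [0,0,0.085],"twist": 0.15,"claw": -0.5},{"translation": [0,0,0.085],"twist": 0.2,"claw": -0.5},{"translation": [0,0,0.085],"twist": 0.25,"claw": -0.5},{"translation": [0,0,0.085],"twist": 0.3,"claw": -0.5},{"translation": [0,0,0.085],"twist": 0.333,"claw": -0.5},{"translation": [0,0,0.085],"twist": 0.333,"claw": -0.5},{"translation": [0,0,0.05],"twist": 0.333,"claw": -0.5},{"translation": [0,0,0.02],"twist": 0.333,"claw": -0.5}]}}

```text
clock: 61.28
ee_pos: [579.9, 114.9, 95.3]
tcp_rot: [-2.892, -1.225, -0.003]
contact_force: [6.0, 2.2, -6.4]
grip_width: 0.413
grip_force: 75.8
```

Request:
{"api": "arm_command", "payload": {"commands": [{"translation": [0,0,-0.005],"twist": 0,"claw": 0.4},{"translation": [0,0,0],"twist": 0,"claw": 0.4},{"translation": [0,0,0],"twist": 0,"claw": 0.4},{"translation": [0,0,0.3],"twist": 0,"claw": 0.4},{"translation": [0,0,0.6],"twist": 0,"claw": 0.4},{"translation": [0,0,0.9],"twist": 0,"claw": 0.4},{"translation": [0,0,1],"twist": 0,"claw": 0.4},{"translation": [0,0,1],"twist": 0,"claw": 0.4},{"translation": [0,0,1],"twist": 0,"claw": 0.4}]}}

```text
clock: 62.4
ee_pos: [578.5, 114.2, 294.1]
tcp_rot: [-2.892, -1.226, 0.003]
contact_force: [-0.0, 0.1, -0.4]
grip_width: 0.699
grip_force: 0.0
```

```bash
python3 - <<'E'
from meas import *
f=env.grab_frame("wrist"); hsv=carousel(f)
a=3.419; p=px(f,[580.2+78*np.cos(a),113.3+78*np.sin(a),33]); b=blob(hsv,"orange",p,22); X=ray(f,b[0],b[1],33); print(b[2],"angle err",np.arctan2(X[1]-113.3,X[0]-580.2)%(2*np.pi)-a)
g=env.grab_frame("scene"); knobz(g); print(env.get_state()["ee_pos"])
A=cv2.resize(f["img"][40:300,190:450],(600,600)); 
A=np.hstack([cv2.resize(f["img"][60:300,200:440],(400,400)),cv2.resize(g["img"][150:250,280:380],(400,400))])
cv2.imwrite("pics/fin.png",A[:,:,::-1])
E
```

```text
650 angle err -0.012028512475289244
knob top z 127.0 40
[578.37160716 114.2611946  293.53309773]
```

View pics/fin.png

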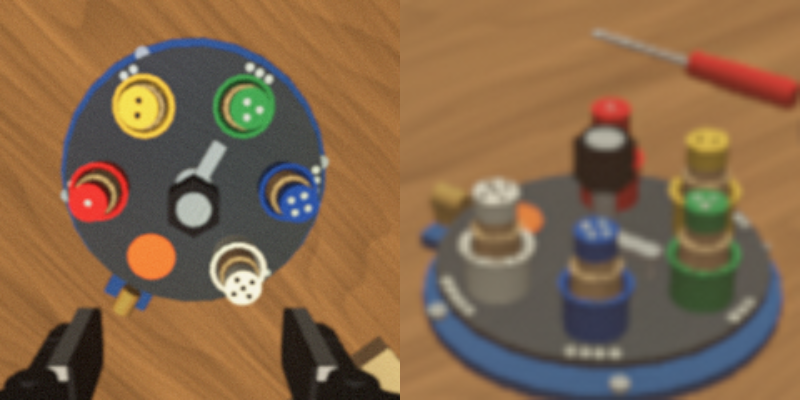

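All five feet stand seated in their own pockets. The orange pad at (151,257) is at the pointer (123,300), the knob is home, and the gripper is clear.

```bash
python3 -c "
from station import env
print(env.hand_in())"
```

```text
the job is handed in; nothing more can be done
None
```

The job is handed in: all five feet (red, yellow, green, blue, white) were loaded in order and seated in their own pockets, and the orange parking pad is at the pointer with the plunger home and the gripper clear; I wasn't given a verdict.

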